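# Empty the drop-bottom vial hopper and lock it again

## Robot

A 6-joint arm with a two-finger parallel gripper is mounted at the origin on a cart in front of the work surface, level with it; the furniture and walls round the work are solid. World frame = base frame: x ahead of the robot, y to its left, z up, the work surface at z = 0. Lengths are in m, angles in degrees, forces in N, time in s.
With the tool pointing down it reaches from about 0.4 to 0.825 m from the base axis. Payload 7 kg.
Tool frame: the origin (TCP) lies at the very end of the fingers, on their centre line; the grasp point (between the pads) lies 19 mm behind it; z points along the fingers, y is the direction in which the jaws open and shut (so a half turn about z gives the same grasp; the last joint's range is limited). The gripper opens to 88 mm and grips with 3 to 60 N. Pads are 19 mm wide; open, the fingers measure 130 mm over their backs; the gripper's body (78 mm by 193 mm) begins 47 mm behind the grasp point.
Start: joints at [-52.076, 20.546, 0.682, 0, -70.136, -16.507], TCP at [0.246, -0.628, 0.227] pointing down, gripper open.
Joint ranges: [-176.03, 176.03], [-82.01, 121.73], [-58.28, 71.71], [-173.87, 95.51], [-174.79, -0.11], [-173.66, 173.66]. Speed limits (degrees/s): [136.94, 136.94, 172.46, 180, 180, 180].

## Interface

Orientations are given as [roll, pitch, yaw] about the fixed x, y, z axes, in that order (R = Rz(yaw) Ry(pitch) Rx(roll)).
In Python, from plant import telemetry, optics, ctrl gives the robot as it stands.
- The arm moves only by the tool servo_tool, never from a script. Its argument "rows" is a list of rows, each a list of 3 entries, a list of its own where there are three numbers: the shift along the tool's x, y, z in m, then the turn, a rotation vector about the tool's x, y, z in units of 6 degrees (1.0 is 6 degrees), then the closure, from 0 (fully open) to 1 (shut). A call has 1 to 20 rows; each row shifts and turns the commanded pose from where the row before left it, along the tool's axes as they then stand; what a row does not reach is not made up. A row lasts 1/12 s, in which the tool goes at most 41.7 mm and 7.16 degrees, less where a joint would pass 70% of its speed; a pose out of reach is approached as far as the arm can. A call is refused whole if a number of a shift passes 0.0417 or a number of a turn 1, either way. A call with a gripper value outside its range is refused whole. The fingers move at their own pace and stop on an object; the grip force is fixed at half the most. Time passes only in rows, so rows that do not move let the fingers close. It gives the time, the measured TCP pose, the force and the opening at its end, in the units of the state.
- telemetry.get_obs(): the state, without advancing time (a new reading comes with each control period).
- optics.snapshot(name): name is "side" or "top"; returns the picture (384x512x3 uint8, red, green, blue); there is no depth.
- optics.camera_info(name): a dict with "mtx" (3x3 intrinsics, pixels), "rvec" (rotation vector, rad) and "tvec" (3), from world to camera coordinates, as OpenCV has them. Camera axes: x right, y down, z forward; pixel columns grow to the right and rows downward; lengths in m; the calibration is good to about 2 mm. A picture is of the moment at which its call begins. camera_info takes no time and is no camera call.
- ctrl.close_job(): hands the job in, once; it reports no verdict.
The state is a dict: "clock": time; "joint_pos": joint angles; "qvel": joint speeds; "tau": joint torques, N m; "tool_pos": TCP position; "orientation": TCP orientation; "force": force on the tool from outside, world axes, zero at the start; "moment": the same for the moment, N m; "opening": finger opening in m.
Only numpy, scipy, OpenCV 4.12 (cv2) and the standard library are available. Lean on these libraries where they do the work, as an engineer would, in place of code of your own. Each camera call takes 0.05 s, during which the arm holds its last target.

## Task

Empty the hopper into the tray below it: draw the slide bolt back by its ball knob, then lift the bail handle to swing the trap-door bottom all the way down so that all four vials fall into the tray. Then swing the trap door fully shut again, push the bolt fully home to lock it, and let go. Do not disturb the beaker, the timer and the bottle that stand near the work (the bottle at the right edge of the bench).

Things in the scene. Friction and masses are not known exactly. Their poses are not given: they have to be found in the camera images.
- hinge_mid (a point): middle of the trap door's hinge line on the fixed hopper stand, 160 mm above the bench. Its axes are the stand's, used below: x from the front (handle side, towards the robot) to the back, y along the hinge, z up. The hopper's steel throat (118 mm wide, 112 mm deep) starts at x = +4 mm and reaches from z = +4 to +62 mm.
- rim_front (a point): middle of the front edge of the hopper's flared mouth: from hinge_mid x = -56, z = +140 mm (rim 8 mm thick, spans y = -104 to +104 mm). The flare runs from here down and back to the throat's top. It overhangs the handle, so reach the handle with the tool leaning back to the robot, 20 to 45 degrees from vertical.
- bracket_mid (a point): middle of the top of the plate under the slide bolt, from hinge_mid x = -85, y = -197, z = -44 mm; plate 150 mm long in y. Two bolt guides stand on it, 21 mm high, at y = -135 and -260 mm; a post carries it. The stand's leg posts (16 mm square) stand at y = -138 and +138, x = 14 and 104 mm.
- trap_door (a joint): angle of the hopper's bottom, a 116 x 118 mm steel plate hinged at its front edge: 0 = fully shut (level, at a stop), grows as its back edge swings down, stop at 1.05 rad. Turns about the y axis of hinge_mid. A stiff hinge: it stays where it is left; moving it by the handle takes about 4 N.
- bail_mid (a point): middle of the round crossbar (12 mm thick, 100 mm free between its two side arms, along y) of the steel U handle, one piece with the trap door, in front of the hopper. The bar rises as the door drops: from hinge_mid, at door angle a, x = -78 cos a - 45 sin a, z = -45 cos a + 78 sin a (mm). The bar can turn between the fingers that hold it.
- slide_bolt (a joint): travel of the slide bolt, m: 0 = home (at a stop, its tip over the -y end of the handle's crossbar, blocking it), 0.035 = fully drawn (stop). Drawing goes along -y, home along +y. Stays where left; takes about 3 N. The crossbar passes the tip when drawn over 0.020. Unless the door is fully shut, the crossbar blocks the bolt.
- bolt_knob (a point): centre of the black ball knob (26 mm across) on a stem on the bolt rod. With the bolt home it lies at x = -85, y = -180, z = +13 mm from hinge_mid and moves with the bolt along -y. It can be pinched or pushed; the bolt's guides end 36 mm below its centre.
- tray_floor (a point): middle of the inner floor of a white enamel tray with dark rim, 237 x 287 x 36 mm high, loose, under the hopper; x axis along its 237 mm side, y along its 287 mm side
- load_1_mid (a point): centre of one of four screw-cap vials, 20 mm across and 65 mm long (point z axis along it, towards the cap), which lie on the shut trap door, side by side, each lying parallel to the hinge
- load_2_mid (a point): centre of one of four screw-cap vials, 20 mm across and 65 mm long (point z axis along it, towards the cap), which lie on the shut trap door, side by side, each lying parallel to the hinge
- load_3_mid (a point): centre of one of four screw-cap vials, 20 mm across and 65 mm long (point z axis along it, towards the cap), which lie on the shut trap door, side by side, each lying parallel to the hinge
- load_4_mid (a point): centre of one of four screw-cap vials, 20 mm across and 65 mm long (point z axis along it, towards the cap), which lie on the shut trap door, side by side, each lying parallel to the hinge
- beaker_mid (a point): bystander: glass beaker 74 mm across, 82 mm high; point at half height
- countdown_mid (a point): bystander: white bench timer 62 x 62 x 19 mm; point at half height
- buffer_mid (a point): bystander: white plastic bottle with dark blue cap, on its own at the right edge of the bench, 56 mm across, 125 mm high; point at half height
Not all that is in view belongs to the job. What is shaped like the part that bears load_1_mid but green is not meant. What is shaped like the part that bears load_2_mid but green is not meant.

How it is judged:
By the outcome, as a careful person would: the job done as asked, in the order asked, and still so for the second after the job is handed in, with the robot touching nothing.
It also fails if it takes over 56 s, if anything falls off the work surface, if the arm or the gripper's body presses on something with over 40 N, if the wrist force passes 120 N, or if a joint passes its speed limit or range.

## Working session

There is one attempt and no reset: what is moved stays moved. The work goes in short steps, Python scripts to look and compute and a tool call to move; the robot and the scene stay as the last step left them, time stands still between calls to the robot, and variables do not carry over. Pictures are saved under pics/ and viewed, and the job is handed in when it is done.

Besides the shell and the picture viewer there is one more tool, called in YAML: its name, and indented under it one key for each argument. servo_tool: Moves the arm, as the interface text tells. Its arguments: {"type":"object","properties":{"rows":{"type":"array"}},"required":["rows"]}

```bash
mkdir -p pics; ls; python3 - <<'E'
from plant import telemetry, optics, ctrl
import cv2,numpy as np
for n in("side","top"):
    im=optics.snapshot(n); cv2.imwrite(f"pics/{n}0.png",cv2.resize(im[:,:,::-1],(800,600),interpolation=cv2.INTER_CUBIC))
    c=optics.camera_info(n); np.savez(f"{n}.npz",**{k:np.array(v) for k,v in c.items()})
    R=cv2.Rodrigues(np.array(c['rvec'],float))[0]; print(n,c['mtx'],R,-R.T@np.array(c['tvec']).ravel())
print(telemetry.get_obs())
E
```

```text
pics
side [[401.26421533   0.         255.69114724]
 [  0.         401.26421533 190.26058125]
 [  0.           0.           1.        ]] [[ 0.89464248 -0.44654687 -0.01451643]
 [-0.1738269  -0.31795796 -0.93203377]
 [ 0.41158115  0.83636035 -0.36208055]] [ 0.04075655 -1.10299411  0.65638058]
top [[474.97806796   0.         257.75509012]
 [  0.         474.97806796 190.40099832]
 [  0.           0.           1.        ]] [[ 1.65851698e-03 -9.99847045e-01 -1.74107784e-02]
 [-9.94188876e-01  2.25418076e-04 -1.07649566e-01]
 [ 1.07637025e-01  1.74881408e-02 -9.94036436e-01]] [ 0.46133915 -0.00498723  1.5791891 ]
{'clock': 0.1, 'joint_pos': array([-5.20759392e+01,  2.05873777e+01,  6.39803065e-01, -1.82281535e-02,
       -7.01343049e+01, -1.65057552e+01]), 'qvel': array([ 0.06582483, -0.02305987,  0.02903289,  0.03313799,  0.05652229,
        0.01888444]), 'tau': array([ 3.48651702e-04, -5.84162843e+01,  2.93752706e+01,  7.01545045e+00,
        1.01451343e-02, -4.51615892e-05]), 'tool_pos': array([ 0.24630744, -0.62800233,  0.22572022]), 'orientation': array([ 1.79916626e+02, -6.83474228e-03, -1.58587896e+02]), 'force': array([-0.63447467,  0.56465822, -0.58731944]), 'moment': array([-0.01921144, -0.01874221,  0.01083291]), 'opening': 0.08740313875215179}
```

View pics/side0.png

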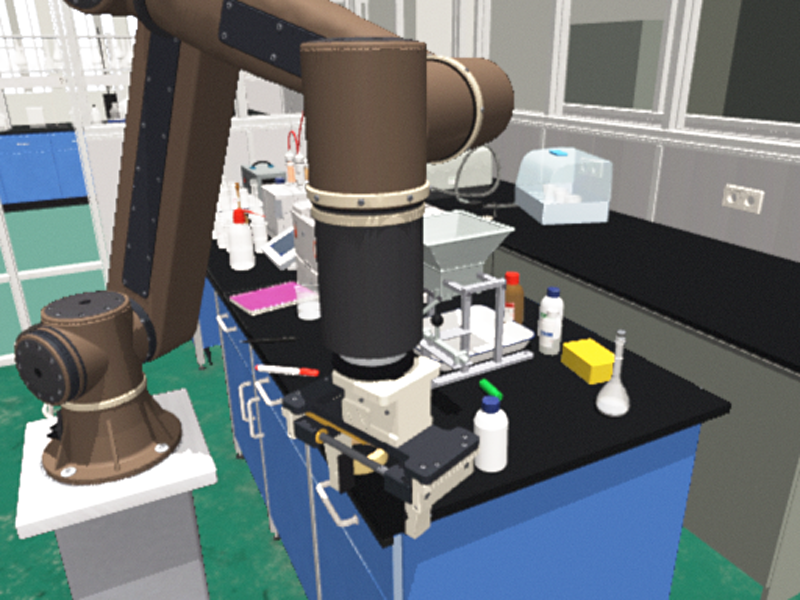

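View pics/top0.png

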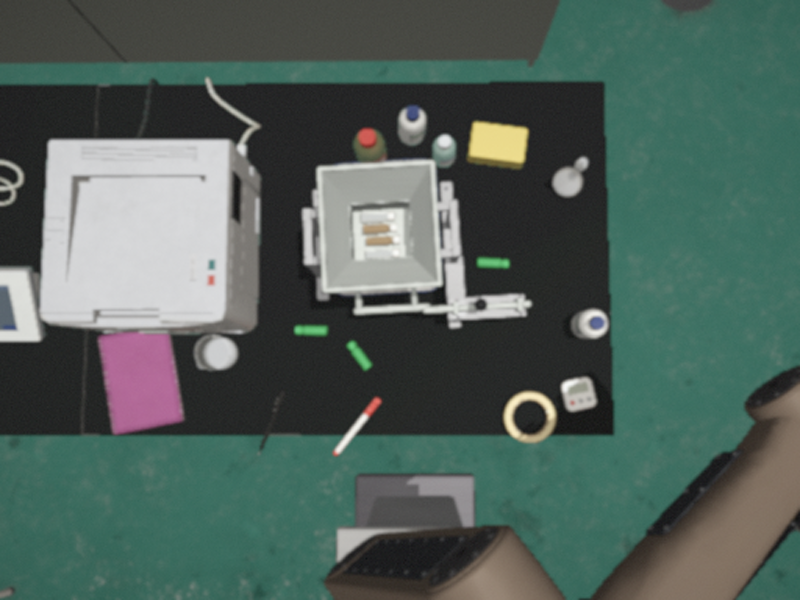

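```bash
cat > h.py <<'E'
import numpy as np,cv2
C={n:dict(np.load(f"{n}.npz")) for n in("side","top")}
def proj(n,P):
    c=C[n];return cv2.projectPoints(np.array(P,float).reshape(-1,3),c['rvec'],c['tvec'],c['mtx'],None)[0].reshape(-1,2)
def unproj(n,uv,z):
    c=C[n];R=cv2.Rodrigues(c['rvec'])[0];o=-R.T@c['tvec'].ravel()
    d=R.T@np.linalg.inv(c['mtx'])@np.array([uv[0],uv[1],1.]);return o+d*(z-o[2])/d[2]
def snap(n,name,box=None,s=1.5625):
    from plant import optics
    im=optics.snapshot(n)[:,:,::-1].copy();cv2.imwrite(f"pics/{name}_raw.png",im)
    if box: im=im[box[1]:box[3],box[0]:box[2]]
    k=min(800/im.shape[1],600/im.shape[0])
    cv2.imwrite(f"pics/{name}.png",cv2.resize(im,None,fx=k,fy=k,interpolation=cv2.INTER_CUBIC));return im
E
python3 - <<'E'
import cv2
im=cv2.imread('pics/top0.png'); im=cv2.resize(im,(512,384),interpolation=cv2.INTER_AREA)
b=im[90:234,180:372]; cv2.imwrite('pics/topc.png',cv2.resize(b,(768,576),interpolation=cv2.INTER_CUBIC))
im=cv2.imread('pics/side0.png'); im=cv2.resize(im,(512,384),interpolation=cv2.INTER_AREA)
b=im[120:264,180:372]; cv2.imwrite('pics/sidec.png',cv2.resize(b,(768,576),interpolation=cv2.INTER_CUBIC))
E
```

```text
(no output)
```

View pics/topc.png

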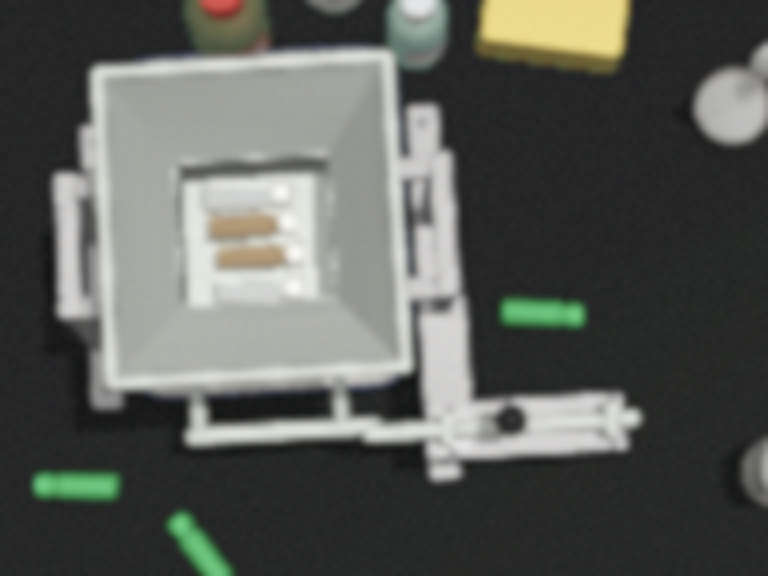

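View pics/sidec.png

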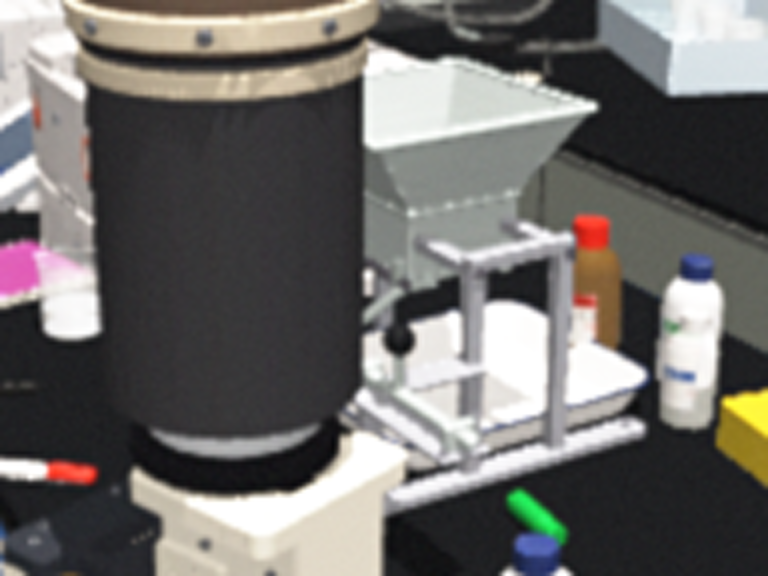

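```bash
cat > fit.py <<'E'
from h import *
from scipy.optimize import least_squares
# local rel hinge_mid
obs=[("top",(-60,104,142),(207,187)),("top",(-60,-104,142),(282.75,183)),
("top",(-85,-180,13),(307.75,194.75)),("side",(-85,-180,13),(280,204.75)),
("top",(-84,56,-45),(226.5,200.5))]
def W(p,L):
    L=np.array(L)/1000;c,s=np.cos(p[2]),np.sin(p[2])
    return np.array([p[0]+c*L[0]-s*L[1],p[1]+s*L[0]+c*L[1],.16+L[2]])
if __name__=="__main__":
    f=lambda p:np.concatenate([proj(n,W(p,L))[0]-np.array(o) for n,L,o in obs])
    r=least_squares(f,[.6,0,0],loss='soft_l1');print(r.x,np.degrees(r.x[2]));print(r.fun.reshape(-1,2))
    np.save('pose.npy',r.x)
    for nm,L in dict(knob=(-85,-180,13),bail=(-78,0,-45),bail_open=(-78*np.cos(1.05)-45*np.sin(1.05),0,-45*np.cos(1.05)+78*np.sin(1.05)),rim=(-56,0,140)).items(): print(nm,W(r.x,L).round(4))
    # beaker, timer, bottle
    for nm,uv,z in (("beaker",(216*.64,352*.64),.08),("timer",(579*.64,394*.64),.019),("bottle",(596*.64,323*.64),.125)): print(nm,unproj("top",uv,z).round(3))
E
python3 fit.py
```

```text
[0.67498154 0.05655938 0.0576939 ] 3.3056167363198736
[[-0.6421035  -0.05042561]
 [ 0.2079719  -0.47817657]
 [-0.24551339  0.02613002]
 [-0.50297735 -0.27884768]
 [ 3.19967969  0.17743833]]
knob [ 0.6005 -0.128   0.173 ]
bail [0.5971 0.0521 0.115 ]
bail_open [0.5973 0.0521 0.2053]
rim [0.6191 0.0533 0.3   ]
beaker [0.513 0.399 0.08 ]
timer [ 0.429 -0.344  0.019]
bottle [ 0.569 -0.357  0.125]
```

```bash
cat > mv.py <<'E'
import sys
from h import *; from fit import W
from scipy.spatial.transform import Rotation as Ro
from scipy.linalg import logm,expm
def stand():
    return np.load('pose.npy')
def tgtR(lean,jaw,sgn=1):
    # jaw 'y': tool y=sgn*stand y ; jaw 'x': tool x = sgn*stand y
    p=stand();ex=np.array([np.cos(p[2]),np.sin(p[2]),0]);ey=np.array([-ex[1],ex[0],0]);ez=np.array([0,0,1.])
    a=np.radians(lean);z=np.sin(a)*ex-np.cos(a)*ez
    if jaw=='y': y=sgn*ey;x=np.cross(y,z)
    else: x=sgn*ey;y=np.cross(z,x)
    return np.column_stack([x,y,z])
def plan(T1,n,obs=None,T0=None):
    if T0 is None:
        from plant import telemetry
        o=telemetry.get_obs();T0=np.eye(4);T0[:3,:3]=Ro.from_euler('xyz',o['orientation'],degrees=True).as_matrix();T0[:3,3]=o['tool_pos']
    D=np.linalg.inv(T0)@T1
    X=expm(np.real(logm(D))/n)
    rv=Ro.from_matrix(X[:3,:3]).as_rotvec(degrees=True)/6
    print(n,'rows', X[:3,3].round(4).tolist(),rv.round(3).tolist(),'max',np.linalg.norm(X[:3,3])*1000,np.linalg.norm(rv)*6)
def T(R,g,off=.019):
    M=np.eye(4);M[:3,:3]=R;M[:3,3]=np.array(g)+off*R[:,2];return M
E
python3 - <<'E'
from mv import *
p=stand();k=W(p,(-85,-180,13));R=tgtR(20,'y')
P=T(R,k,.019-.10)
print(P[:3,3]);plan(P,20)
E
```

```text
[ 0.57284457 -0.12963983  0.2491151 ]
20 rows [-0.0216, 0.0207, 0.0022] [0.027, -0.165, 0.149] max 30.00603256725127 1.3465775203012207
```

servo_tool:
  rows:
    - [[-0.0216, 0.0207, 0.0022], [0.027, -0.165, 0.149], 0.2]
    - [[-0.0216, 0.0207, 0.0022], [0.027, -0.165, 0.149], 0.2]
    - [[-0.0216, 0.0207, 0.0022], [0.027, -0.165, 0.149], 0.2]
    - [[-0.0216, 0.0207, 0.0022], [0.027, -0.165, 0.149], 0.2]
    - [[-0.0216, 0.0207, 0.0022], [0.027, -0.165, 0.149], 0.2]
    - [[-0.0216, 0.0207, 0.0022], [0.027, -0.165, 0.149], 0.2]
    - [[-0.0216, 0.0207, 0.0022], [0.027, -0.165, 0.149], 0.2]
    - [[-0.0216, 0.0207, 0.0022], [0.027, -0.165, 0.149], 0.2]
    - [[-0.0216, 0.0207, 0.0022], [0.027, -0.165, 0.149], 0.2]
    - [[-0.0216, 0.0207, 0.0022], [0.027, -0.165, 0.149], 0.2]
    - [[-0.0216, 0.0207, 0.0022], [0.027, -0.165, 0.149], 0.2]
    - [[-0.0216, 0.0207, 0.0022], [0.027, -0.165, 0.149], 0.2]
    - [[-0.0216, 0.0207, 0.0022], [0.027, -0.165, 0.149], 0.2]
    - [[-0.0216, 0.0207, 0.0022], [0.027, -0.165, 0.149], 0.2]
    - [[-0.0216, 0.0207, 0.0022], [0.027, -0.165, 0.149], 0.2]
    - [[-0.0216, 0.0207, 0.0022], [0.027, -0.165, 0.149], 0.2]
    - [[-0.0216, 0.0207, 0.0022], [0.027, -0.165, 0.149], 0.2]
    - [[-0.0216, 0.0207, 0.0022], [0.027, -0.165, 0.149], 0.2]
    - [[-0.0216, 0.0207, 0.0022], [0.027, -0.165, 0.149], 0.2]
    - [[-0.0216, 0.0207, 0.0022], [0.027, -0.165, 0.149], 0.2]

```text
clock: 1.77
tool_pos: [0.5739, -0.129, 0.2502]
orientation: [-179.9, 20.0, -176.7]
force: [0.7, -0.4, 0.1]
opening: 0.0699
```

```bash
python3 - <<'E'
from mv import *
from plant import telemetry
print(telemetry.get_obs()['joint_pos'])
snap("side","s1",(180,100,372,244));snap("top","t1",(180,90,372,234))
p=stand();k=W(p,(-85,-180,13));R=tgtR(20,'y')
plan(T(R,k,.019),5)
E
```

```text
[  7.31913058   0.28781748 -25.42616138   2.03935316 -44.33244496
 -95.20909418]
5 rows [0.0006, -0.0003, 0.0201] [-0.001, 0.002, 0.007] max 20.09806748900149 0.041581946320991894
```

View pics/s1.png

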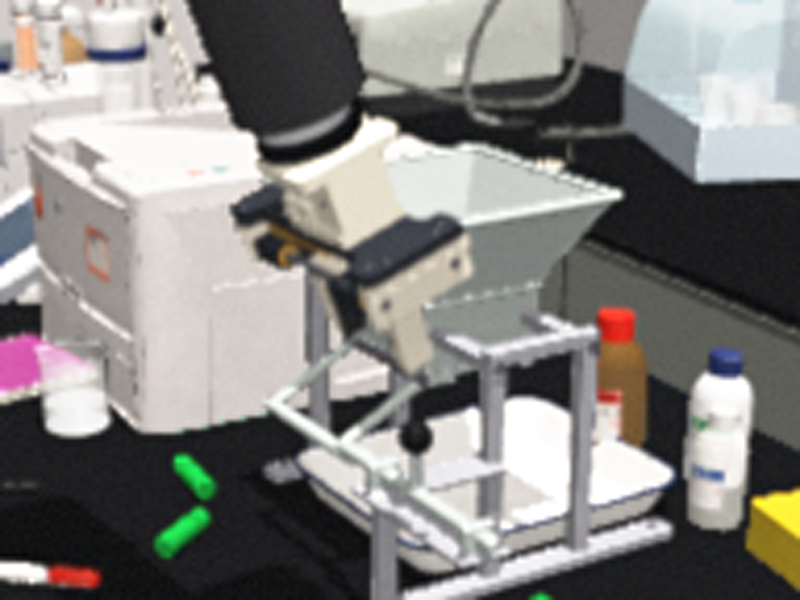

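View pics/t1.png

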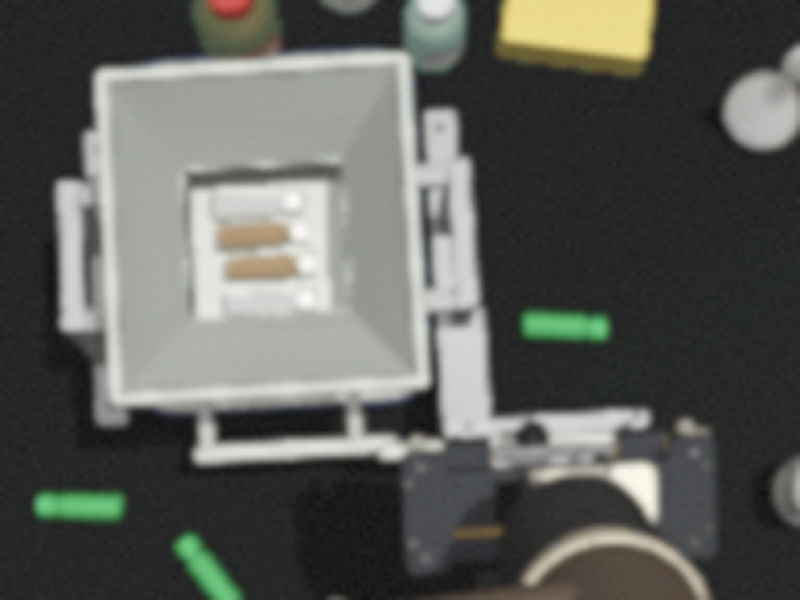

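servo_tool:
  rows:
    - [[0.0006, -0.0003, 0.02], [0, 0, 0], 0.2]
    - [[0.0006, -0.0003, 0.02], [0, 0, 0], 0.2]
    - [[0.0006, -0.0003, 0.02], [0, 0, 0], 0.2]
    - [[0.0006, -0.0003, 0.02], [0, 0, 0], 0.2]
    - [[0.0006, -0.0003, 0.02], [0, 0, 0], 0.2]
    - [[0, 0, 0], [0, 0, 0], 0.5]
    - [[0, 0, 0], [0, 0, 0], 0.9]
    - [[0, 0, 0], [0, 0, 0], 0.9]
    - [[0, 0, 0], [0, 0, 0], 0.9]
    - [[0, 0, 0], [0, 0, 0], 0.9]
    - [[0, 0, 0], [0, 0, 0], 0.9]
    - [[0, 0, 0], [0, 0, 0], 0.9]

```text
clock: 2.87
tool_pos: [0.605, -0.1302, 0.156]
orientation: [-179.9, 20.1, -176.6]
force: [-0.1, 1.6, 1.3]
opening: 0.0289
```

```bash
python3 - <<'E'
from mv import *
snap("side","s2",(180,100,372,244))
E
```

```text
(no output)
```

View pics/s2.png

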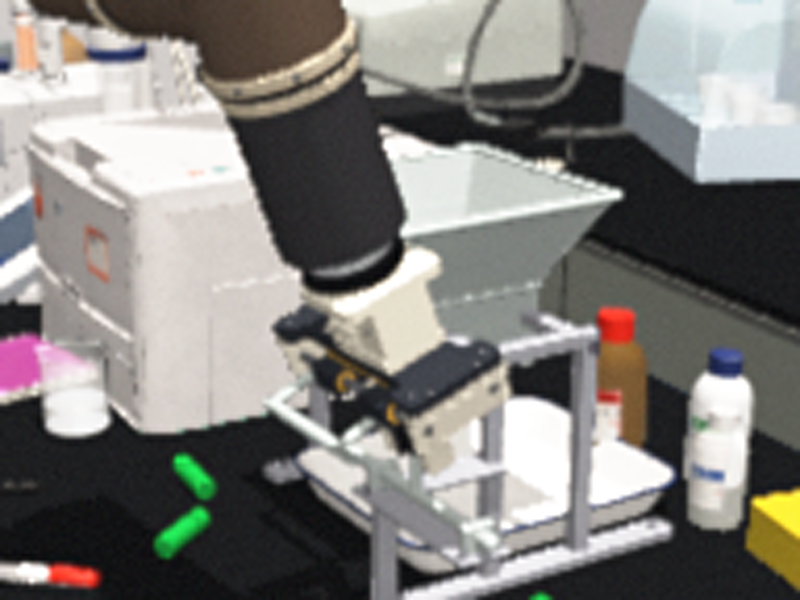

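servo_tool:
  rows:
    - [[0, 0, 0], [0, 0, 0], 0.9]
    - [[0, 0, 0], [0, 0, 0], 0.9]
    - [[0, -0.004, 0], [0, 0, 0], 0.9]
    - [[0, -0.004, 0], [0, 0, 0], 0.9]
    - [[0, -0.004, 0], [0, 0, 0], 0.9]
    - [[0, -0.004, 0], [0, 0, 0], 0.9]
    - [[0, -0.004, 0], [0, 0, 0], 0.9]
    - [[0, -0.004, 0], [0, 0, 0], 0.9]
    - [[0, -0.004, 0], [0, 0, 0], 0.9]
    - [[0, -0.004, 0], [0, 0, 0], 0.9]
    - [[0, -0.003, 0], [0, 0, 0], 0.9]
    - [[0, 0, 0], [0, 0, 0], 0.9]
    - [[0, 0, 0], [0, 0, 0], 0.9]

```text
clock: 4.0
tool_pos: [0.607, -0.1626, 0.1558]
orientation: [179.9, 20.0, -176.6]
force: [-7.0, 19.1, 10.6]
opening: 0.0241
```

```bash
python3 - <<'E'
from mv import *
snap("side","s3",(180,100,372,244))
E
```

```text
(no output)
```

View pics/s3.png

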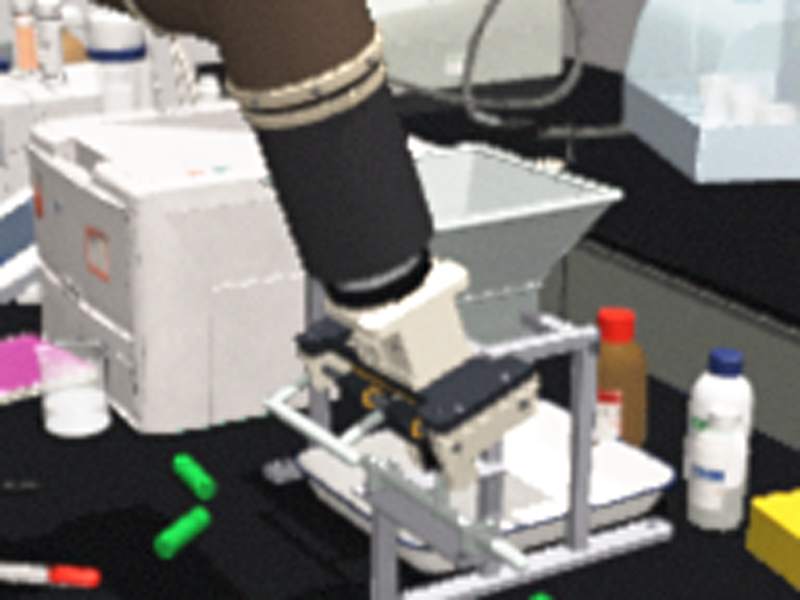

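servo_tool:
  rows:
    - [[0, 0.001, 0], [0, 0, 0], 0.6]
    - [[0, 0, 0], [0, 0, 0], 0.3]
    - [[0, 0, 0], [0, 0, 0], 0.3]
    - [[0, 0, 0], [0, 0, 0], 0.3]
    - [[0, 0, -0.01], [0, 0, 0], 0.3]
    - [[0, 0, -0.02], [0, 0, 0], 0.3]
    - [[0, 0, -0.03], [0, 0, 0], 0.3]
    - [[0, 0, -0.03], [0, 0, 0], 0.3]
    - [[0, 0, -0.03], [0, 0, 0], 0.3]
    - [[0, 0, 0], [0, 0, 0], 0.3]

```text
clock: 4.88
tool_pos: [0.5669, -0.1675, 0.2757]
orientation: [-179.8, 20.5, -176.6]
force: [1.2, 0.9, 1.1]
opening: 0.061
```

```bash
python3 - <<'E'
from mv import *
from plant import telemetry
print(telemetry.get_obs()['joint_pos'],telemetry.get_obs()['force'])
p=stand()
for L in [(-78,y,-45) for y in(-70,-56,0,56,70)]+[(-85,-215,13),(-60,-104,142)]:
    u=proj("side",W(p,L))[0];t=proj("top",W(p,L))[0]
    print(L,((u-[180,100])*4.167).round(),((t-[180,90])*4.167).round())
snap("side","s4",(180,100,372,244));snap("top","t4",(180,90,372,234))
b=W(p,(-78,0,-45))
for lean in(35,45): plan(T(tgtR(lean,'x',-1),b,.010-.09),14)
E
```

```text
[  2.38120855  -0.39388632 -21.91562363  -0.17797194 -47.95595092
 -88.91019136] [1.21914435 0.94250671 1.06191468]
(-78, -70, -45) [346. 454.] [376. 443.]
(-78, -56, -45) [337. 448.] [357. 445.]
(-78, 0, -45) [303. 425.] [282. 449.]
(-78, 56, -45) [271. 403.] [207. 453.]
(-78, 70, -45) [263. 398.] [188. 454.]
(-85, -215, 13) [441. 452.] [580. 434.]
(-60, -104, 142) [388. 235.] [429. 386.]
14 rows [-0.009, 0.0152, 0.0045] [0.137, -0.139, -1.064] max 18.27987025749029 6.493605959151502
14 rows [-0.0079, 0.0164, 0.0036] [0.231, -0.232, -1.053] max 18.54935714788835 6.614001190793338
```

View pics/s4.png

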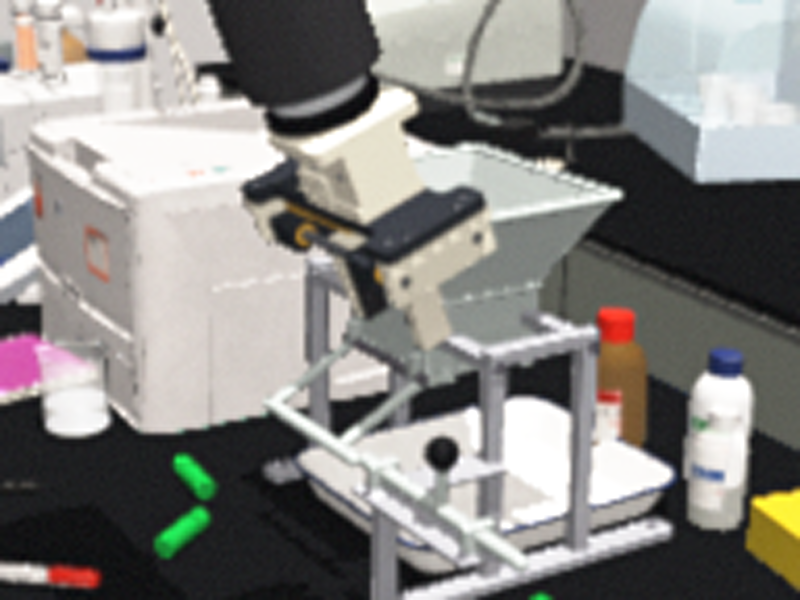

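View pics/t4.png

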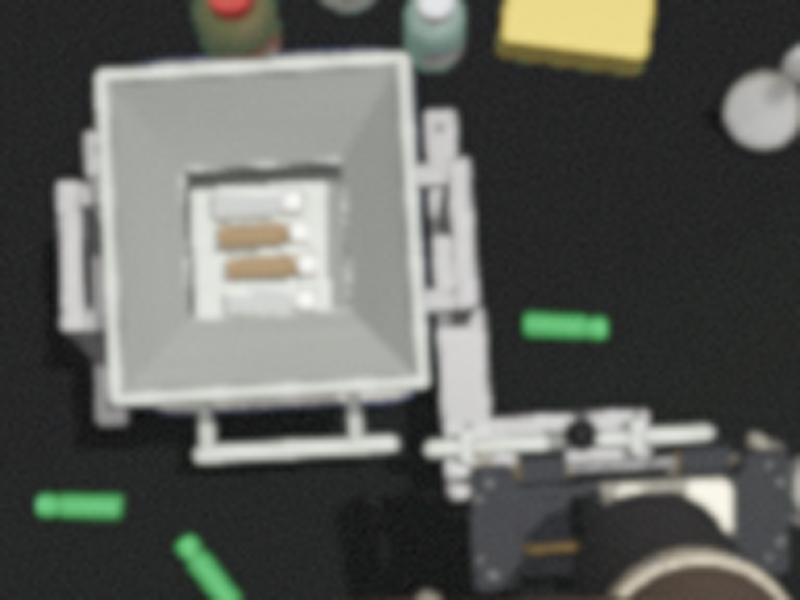

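```bash
python3 - <<'E'
from mv import *
b=W(stand(),(-78,0,-45))
P=T(tgtR(45,'x',-1),b,.010-.15);print(P[:3,3]); plan(P,16)
E
```

```text
[0.49828108 0.04635352 0.21399495]
16 rows [-0.0061, 0.0148, -0.0005] [0.202, -0.203, -0.921] max 15.98861526665732 5.78725104194417
```

servo_tool:
  rows:
    - [[0.02, 0, 0], [0, 0, 0], 0.43]
    - [[0.03, 0, 0], [0, 0, 0], 0.43]
    - [[0.03, 0, 0], [0, 0, 0], 0.43]
    - [[0.02, 0, 0], [0, 0, 0], 0.43]

```text
clock: 5.32
tool_pos: [0.4688, -0.1721, 0.2313]
orientation: [-180.0, 19.8, -176.7]
force: [-0.2, -0.3, -0.7]
opening: 0.0505
```

```bash
python3 - <<'E'
from mv import *
b=W(stand(),(-78,0,-45))
P=T(tgtR(45,'x',-1),b,.010-.15);print(P[:3,3]); plan(P,16)
E
```

```text
[0.49828108 0.04635352 0.21399495]
16 rows [-0.0115, 0.0099, 0.0006] [0.206, -0.206, -0.921] max 15.230736803025543 5.795572162098219
```

```bash
cat >> mv.py <<'E'
from scipy.spatial.transform import Slerp
import json
def now():
    from plant import telemetry
    o=telemetry.get_obs();T0=np.eye(4);T0[:3,:3]=Ro.from_euler('xyz',o['orientation'],degrees=True).as_matrix();T0[:3,3]=o['tool_pos'];return T0
def way(Ts,ns,g,show=True):
    rows=[];cur=Ts[0].copy()
    for A,B,n in zip(Ts[:-1],Ts[1:],ns):
        S=Slerp([0,1],Ro.from_matrix([A[:3,:3],B[:3,:3]]))
        for i in range(1,n+1):
            G=np.eye(4);G[:3,:3]=S(i/n).as_matrix();G[:3,3]=A[:3,3]+(B[:3,3]-A[:3,3])*i/n
            D=np.linalg.inv(cur)@G
            d=D[:3,3].round(4);r=(Ro.from_matrix(D[:3,:3]).as_rotvec(degrees=True)/6).round(2)
            X=np.eye(4);X[:3,3]=d;X[:3,:3]=Ro.from_rotvec(r*6,degrees=True).as_matrix();cur=cur@X
            rows.append([d.tolist(),r.tolist(),g])
    print(json.dumps(rows));return cur
E
python3 - <<'E'
from mv import *
b=W(stand(),(-78,0,-45))
P=T(tgtR(45,'x',-1),b,.010-.15); way([now(),P],[17],.43)
E
```

```text
[[[-0.002, 0.0127, 0.0018], [0.19, -0.19, -0.87], 0.43], [[-0.0031, 0.0126, 0.0016], [0.2, -0.2, -0.86], 0.43], [[-0.0042, 0.0122, 0.0014], [0.19, -0.19, -0.87], 0.43], [[-0.0052, 0.0118, 0.0012], [0.2, -0.2, -0.87], 0.43], [[-0.0063, 0.0114, 0.0011], [0.19, -0.19, -0.86], 0.43], [[-0.0073, 0.0107, 0.0011], [0.19, -0.2, -0.87], 0.43], [[-0.0081, 0.0101, 0.001], [0.2, -0.19, -0.87], 0.43], [[-0.0091, 0.0093, 0.001], [0.19, -0.2, -0.86], 0.43], [[-0.0098, 0.0084, 0.0009], [0.19, -0.19, -0.87], 0.43], [[-0.0106, 0.0076, 0.0011], [0.2, -0.19, -0.87], 0.43], [[-0.0111, 0.0066, 0.0011], [0.19, -0.2, -0.86], 0.43], [[-0.0117, 0.0056, 0.0012], [0.19, -0.19, -0.87], 0.43], [[-0.0121, 0.0045, 0.0014], [0.2, -0.2, -0.87], 0.43], [[-0.0125, 0.0034, 0.0015], [0.19, -0.19, -0.86], 0.43], [[-0.0127, 0.0023, 0.0017], [0.19, -0.2, -0.87], 0.43], [[-0.0128, 0.0012, 0.002], [0.2, -0.19, -0.87], 0.43], [[-0.0128, 0.0001, 0.0022], [0.19, -0.19, -0.86], 0.43]]
```

servo_tool:
  rows:
    - [[-0.002, 0.0127, 0.0018], [0.19, -0.19, -0.87], 0.43]
    - [[-0.0031, 0.0126, 0.0016], [0.2, -0.2, -0.86], 0.43]
    - [[-0.0042, 0.0122, 0.0014], [0.19, -0.19, -0.87], 0.43]
    - [[-0.0052, 0.0118, 0.0012], [0.2, -0.2, -0.87], 0.43]
    - [[-0.0063, 0.0114, 0.0011], [0.19, -0.19, -0.86], 0.43]
    - [[-0.0073, 0.0107, 0.0011], [0.19, -0.2, -0.87], 0.43]
    - [[-0.0081, 0.0101, 0.001], [0.2, -0.19, -0.87], 0.43]
    - [[-0.0091, 0.0093, 0.001], [0.19, -0.2, -0.86], 0.43]
    - [[-0.0098, 0.0084, 0.0009], [0.19, -0.19, -0.87], 0.43]
    - [[-0.0106, 0.0076, 0.0011], [0.2, -0.19, -0.87], 0.43]
    - [[-0.0111, 0.0066, 0.0011], [0.19, -0.2, -0.86], 0.43]
    - [[-0.0117, 0.0056, 0.0012], [0.19, -0.19, -0.87], 0.43]
    - [[-0.0121, 0.0045, 0.0014], [0.2, -0.2, -0.87], 0.43]
    - [[-0.0125, 0.0034, 0.0015], [0.19, -0.19, -0.86], 0.43]
    - [[-0.0127, 0.0023, 0.0017], [0.19, -0.2, -0.87], 0.43]
    - [[-0.0128, 0.0012, 0.002], [0.2, -0.19, -0.87], 0.43]
    - [[-0.0128, 0.0001, 0.0022], [0.19, -0.19, -0.86], 0.43]
    - [[0, 0, 0], [0, 0, 0], 0.43]

```text
clock: 6.82
tool_pos: [0.53, 0.0312, 0.2856]
orientation: [-140.6, 2.0, -85.3]
force: [0.1, -0.9, -0.4]
opening: 0.0496
```

```bash
python3 - <<'E'
from mv import *
from plant import telemetry
print(telemetry.get_obs()['joint_pos'])
snap("side","s5",(120,80,376,272))
b=W(stand(),(-78,0,-45)); print(b)
print(tgtR(45,'x',-1)-now()[:3,:3])
E
```

```text
[ 26.77848524 -17.69212842 -58.24326423  47.23175048 -16.91307113
 -64.55491655]
[0.59711132 0.05206175 0.115     ]
[[-0.01826472  0.06712869  0.07615652]
 [-0.00193797 -0.00586751 -0.03650709]
 [ 0.03775953 -0.07373372  0.06581804]]
```

View pics/s5.png

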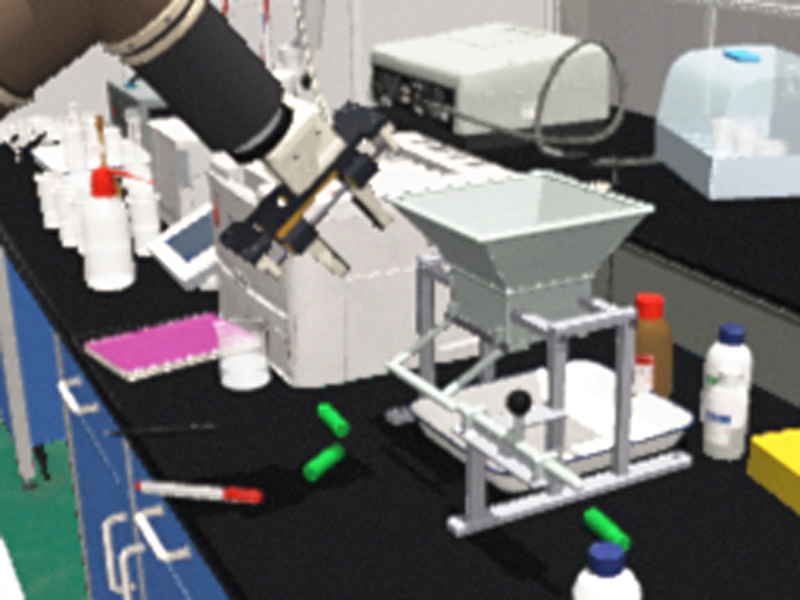

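```bash
cat > kin.py <<'E'
import numpy as np
from scipy.spatial.transform import Rotation as Ro
from scipy.optimize import least_squares
data=[([-52.0759392,20.5873777,.639803065,-.0182,-70.1343,-16.50575],[.24630744,-.62800233,.22572022],[179.917,-.007,-158.588]),
([7.31913058,.28781748,-25.42616138,2.03935316,-44.33244496,-95.20909418],[.5739,-.129,.2502],[-179.9,20.0,-176.7]),
([2.38120855,-.39388632,-21.91562363,-.17797194,-47.95595092,-88.91019136],[.5669,-.1675,.2757],[-179.8,20.5,-176.6])]
from plant import telemetry
import json,os
f='kd.json'
D=json.load(open(f)) if os.path.exists(f) else []
o=telemetry.get_obs(); e=[list(map(float,o[k])) for k in('joint_pos','tool_pos','orientation')]
if e not in D: D.append(e);json.dump(D,open(f,'w'))
data+=D
def rot(ax,p,a):
    T=np.eye(4);R=Ro.from_rotvec(np.array(ax)*a).as_matrix();p=np.array(p);T[:3,:3]=R;T[:3,3]=p-R@p;return T
def fk(q,k):
    a1,h,a2,a3,a4,d,L,e,s4,ph=k; q=np.radians(q)
    w=(a1+a4,d,h+a2+a3)
    T=rot([0,0,1],[0,0,0],q[0])@rot([0,1,0],[a1,0,h],q[1])@rot([0,-1,0],[a1,0,h+a2],q[2])@rot([1,0,0],w,SG[0]*q[3])@rot([0,-1,0],w,q[4])@rot([1,0,0],(w[0],w[1],w[2]+e),SG[1]*q[5])
    M=np.eye(4);z=np.array([1,0,0]);x=np.array([0,np.sin(ph),np.cos(ph)]);M[:3,:3]=np.column_stack([x,np.cross(z,x),z]);M[:3,3]=[w[0]+L,w[1],w[2]+e]
    return T@M
SG=[1,1]
def fit():
    best=None
    for s4 in(1,-1):
     for s6 in(1,-1):
      for ph0 in np.arange(0,6.28,.785):
        SG[:]=[s4,s6]
        def f(k):
            r=[]
            for q,p,o in data:
                T=fk(q,k);r+=list((T[:3,3]-p)*10);Rm=Ro.from_euler('xyz',o,degrees=True).as_matrix();r+=list((T[:3,:3]-Rm).ravel())
            return np.array(r+list((np.array(k[:8])-[0,.4,.5,0,.5,-.19,.25,0])*.003))
        s=least_squares(f,[0,.4,.5,0,.5,-.19,.25,0,0,ph0])
        if best is None or s.cost<best[0].cost: best=(s,[s4,s6])
    SG[:]=best[1];return best[0]
if __name__=="__main__":
    s=fit();print(s.cost,SG,s.x.round(4))
    for q,p,o in data:
        T=fk(q,s.x);print(((T[:3,3]-p)*1000).round(1),np.degrees(np.linalg.norm((Ro.from_matrix(T[:3,:3]).inv()*Ro.from_euler('xyz',o,degrees=True)).as_rotvec())).round(2))
    np.save('kin.npy',np.r_[s.x,SG])
E
python3 kin.py
```

```text
0.027739349721578113 [-1, -1] [ 5.4570e-01 -1.1200e-02  3.7670e-01  2.6000e-03 -5.1800e-02 -1.9320e-01
  1.3670e-01  1.3500e-02  0.0000e+00  4.7122e+00]
[-3.   1.5 -0.9] 0.01
[ 8.   5.9 16.3] 0.06
[ -2.9  -2.1 -12.1] 0.03
[-1.7 -2.5 -3.4] 0.01
```

```bash
python3 - <<'E'
import kin,numpy as np
from kin import *
SG[:]=[-1,-1]
def fk2(q,k):
    a1,h,a2,a3,a4,d,L,e,ey,ph=k; q=np.radians(q)
    w=(a1+a4,d,h+a2+a3)
    T=rot([0,0,1],[0,0,0],q[0])@rot([0,1,0],[a1,0,h],q[1])@rot([0,-1,0],[a1,0,h+a2],q[2])@rot([1,0,0],w,-q[3])@rot([0,-1,0],w,q[4])@rot([1,0,0],(w[0],w[1]+ey,w[2]+e),-q[5])
    M=np.eye(4);z=np.array([1,0,0]);x=np.array([0,np.sin(ph),np.cos(ph)]);M[:3,:3]=np.column_stack([x,np.cross(z,x),z]);M[:3,3]=[w[0]+L,w[1]+ey,w[2]+e]
    return T@M
for withey in(0,1):
    def f(k):
        r=[]
        for q,p,o in data:
            T=fk2(q,k);r+=list((T[:3,3]-p)*1000)
        return np.array(r)
    lo=[-.1,.1,.2,-.2,.2,-.3,.05,-.2,-.2*withey-1e-6,4.7];hi=[.2,.6,.9,.2,.9,0,.6,.2,.2*withey+1e-6,4.72]
    s=least_squares(f,[0,.3,.5,0,.5,-.19,.25,0,0,4.712],bounds=(lo,hi));print(s.cost,s.x.round(4));print(s.fun.reshape(-1,3).round(1))
E
```

```text
1320.2101414593774 [ 0.2     0.1718  0.4818  0.0176  0.2    -0.1896  0.354   0.0647 -0.
  4.712 ]
[[-10.   16.5  -8.8]
 [ 18.5   6.8  21.8]
 [ 14.4   2.6  12. ]
 [-10.8 -15.1 -25.1]]
0.1310108340008812 [ 4.500e-03  2.027e-01  5.975e-01 -3.400e-03  4.616e-01 -1.000e-03
  3.753e-01 -3.000e-04 -1.908e-01  4.712e+00]
[[-0.1  0.1  0.2]
 [ 0.   0.  -0. ]
 [ 0.3 -0.  -0.2]
 [-0.1 -0.   0.1]]
```

```bash
cat > ik.py <<'E'
from mv import *
K=[0.0045,.2027,.5975,-.0034,.4616,-.001,.3753,-.0003,-.1908,4.712]
LO=np.array([-176,-82,-58.2,-173.8,-174.7,-.2]);LO[5]=-173.6
HI=np.array([176,121.7,71.7,95.5,-.2,173.6])
def rot(ax,p,a):
    T=np.eye(4);R=Ro.from_rotvec(np.array(ax)*a).as_matrix();p=np.array(p);T[:3,:3]=R;T[:3,3]=p-R@p;return T
def fk(q,k=K):
    a1,h,a2,a3,a4,d,L,e,ey,ph=k; q=np.radians(q)
    w=(a1+a4,d,h+a2+a3)
    T=rot([0,0,1],[0,0,0],q[0])@rot([0,1,0],[a1,0,h],q[1])@rot([0,-1,0],[a1,0,h+a2],q[2])@rot([1,0,0],w,-q[3])@rot([0,-1,0],w,q[4])@rot([1,0,0],(w[0],w[1]+ey,w[2]+e),-q[5])
    M=np.eye(4);z=np.array([1,0,0]);x=np.array([0,np.sin(ph),np.cos(ph)]);M[:3,:3]=np.column_stack([x,np.cross(z,x),z]);M[:3,3]=[w[0]+L,w[1]+ey,w[2]+e]
    return T@M
from scipy.optimize import least_squares
def ik(P,q0):
    f=lambda q:np.r_[(fk(q)[:3,3]-P[:3,3])*10,(fk(q)[:3,:3]-P[:3,:3]).ravel()]
    s=least_squares(f,np.clip(q0,LO+.01,HI-.01),bounds=(LO,HI),x_scale=30)
    return s.x,s.cost
def bail(a):
    return (-78*np.cos(a)-45*np.sin(a),0,-45*np.cos(a)+78*np.sin(a))
E
python3 - <<'E'
from ik import *
p=stand();q0=[20,0,-40,30,-30,-20]
for lean in(25,30,35,40,45,50,55):
  q=q0
  for off,a in((-.1,0),(-.05,0),(.01,0),(.01,.5),(.01,1.05)):
    best=min((ik(T(tgtR(lean,'x',s),W(p,bail(a)),off),qq)+(s,) for s in(-1,) for qq in(q0,[40,-10,-40,90,-30,-60],[10,0,-40,0,-40,0])),key=lambda r:r[1])
    print(lean,off,a,best[0].round(0),'%.1e'%best[1])
E
```

```text
25 -0.1 0 [ 32.  -4. -46.  26. -28. -49.] 4.4e-27
25 -0.05 0 [ 28.   2. -50.  35. -18. -56.] 1.0e-26
25 0.01 0 [  4.   8. -58.  95.  -0. -96.] 2.4e-04
25 0.01 0.5 [ 26.   4. -51.  38. -15. -58.] 7.1e-27
25 0.01 1.05 [ 29.   2. -42.  25. -26. -46.] 2.4e-26
30 -0.1 0 [ 28.  -6. -57.  46. -17. -66.] 9.4e-30
30 -0.05 0 [ 20.   0. -58.  60.  -8. -74.] 1.3e-03
30 0.01 0 [  4.   8. -58.  95.  -1. -96.] 9.8e-03
30 0.01 0.5 [ 14.   3. -58.  72.  -5. -81.] 1.5e-03
30 0.01 1.05 [ 24.  -0. -52.  46. -14. -64.] 1.2e-26
35 -0.1 0 [ 27.  -7. -58.  47. -14. -66.] 6.6e-03
35 -0.05 0 [ 20.  -0. -58.  56.  -7. -70.] 1.5e-02
35 0.01 0 [ 19.   8. -54.  44.  -3. -58.] 3.5e-02
35 0.01 0.5 [ 13.   3. -58.  73.  -4. -81.] 1.5e-02
35 0.01 1.05 [  4.  -1. -58.  95.  -0. -96.] 1.5e-03
40 -0.1 0 [ 27.  -8. -58.  42. -13. -61.] 3.0e-02
40 -0.05 0 [ 20.  -0. -58.  50.  -5. -64.] 4.4e-02
40 0.01 0 [ -10.    9.  -38. -138.   -4.  148.] 2.4e-02
40 0.01 0.5 [ 12.   2. -58.  72.  -3. -80.] 4.2e-02
40 0.01 1.05 [  4.  -1. -58.  95.  -1. -96.] 1.5e-02
45 -0.1 0 [ 26.  -8. -58.  31.  -7. -49.] 6.8e-02
45 -0.05 0 [  -0.    0.  -37. -105.   -0.  108.] 2.2e-02
45 0.01 0 [  -0.    8.  -32. -104.   -2.  106.] 6.9e-03
45 0.01 0.5 [  -2.    3.  -35. -111.   -1.  114.] 2.2e-02
45 0.01 1.05 [  5.  -1. -58.  95.  -2. -97.] 4.2e-02
50 -0.1 0 [  2.  -7. -41. -99.  -0. 100.] 1.5e-02
50 -0.05 0 [  3.   0. -37. -98.  -0.  98.] 3.5e-03
50 0.01 0 [  2.   8. -32. -97.  -1.  98.] 5.2e-07
50 0.01 0.5 [  2.   3. -34. -99.  -0.  99.] 4.6e-03
50 0.01 1.05 [   1.   -1.  -33. -104.   -0.  106.] 2.1e-02
55 -0.1 0 [  3.  -7. -41. -96.  -0.  96.] 6.8e-04
55 -0.05 0 [ -13.    1.  -42. -117.  -15.  127.] 4.6e-28
55 0.01 0 [  4.   8. -32. -94.  -0.  94.] 6.8e-03
55 0.01 0.5 [  -8.    3.  -37. -113.  -10.  120.] 5.9e-29
55 0.01 1.05 [  3.  -1. -32. -98.  -0.  98.] 3.8e-03
```

```bash
cat > scan.py <<'E'
from ik import *
p=stand()
seeds=[[26,4,-51,38,-15,-58],[-10,1,-40,-115,-15,125],[-25,1,-40,-150,-30,150]]
import itertools
def R2(lean,side,sgn=-1):
    return tgtR(lean,'x',sgn)@Ro.from_rotvec([0,side,0],degrees=True).as_matrix()
if __name__=="__main__":
  for lean in range(20,80,5):
    for side in(-30,-20,-10,0,10,20,30):
      out=[]
      for si,q0 in enumerate(seeds):
        cs='';q=q0;
        for a in(0,.35,.7,1.05):
          qq,c=ik(T(R2(lean,side),W(p,bail(a)),.010),q); 
          ok=c<1e-8 and qq[4]<-3 and qq[2]>-57
          cs+='Y' if ok else '.'
          if c<1e-6:q=qq
        out.append(cs)
      print(lean,side,out)
E
python3 scan.py
```

```text
20 -30 ['YYYY', 'YYYY', 'YYYY']
20 -20 ['YYYY', 'YYYY', 'YYYY']
20 -10 ['YYYY', 'YYYY', '.YYY']
20 0 ['YYYY', '....', '....']
20 10 ['YYYY', '....', '....']
20 20 ['YYYY', '....', '....']
20 30 ['YYYY', '....', '....']
25 -30 ['YYYY', 'YYYY', 'YYYY']
25 -20 ['YYYY', 'YYYY', 'YYYY']
25 -10 ['YYYY', 'YYYY', 'YYYY']
25 0 ['.YYY', '....', '....']
25 10 ['.YYY', '....', '....']
25 20 ['YYYY', '....', '....']
25 30 ['YYYY', '....', '....']
30 -30 ['YYYY', 'YYYY', 'YYYY']
30 -20 ['YYYY', 'YYYY', 'YYYY']
30 -10 ['.YYY', '.YYY', '.YYY']
30 0 ['...Y', '....', '....']
30 10 ['...Y', '....', '....']
30 20 ['..YY', '....', '....']
30 30 ['YYYY', '....', '....']
35 -30 ['YYYY', 'YYYY', 'YYYY']
35 -20 ['YYYY', 'YYYY', 'YYYY']
35 -10 ['...Y', '...Y', '...Y']
35 0 ['....', '....', '....']
35 10 ['....', '....', '....']
35 20 ['....', '....', '....']
35 30 ['...Y', '....', '....']
40 -30 ['YYYY', 'YYYY', 'YYYY']
40 -20 ['YYYY', 'YYYY', 'YYYY']
40 -10 ['....', '....', '....']
40 0 ['....', '....', '....']
40 10 ['....', '....', '....']
40 20 ['....', '....', '....']
40 30 ['....', '....', '....']
45 -3
[... 827 characters left out ...]
..', '....']
60 30 ['....', '....', '....']
65 -30 ['YYYY', 'YYYY', 'YYYY']
65 -20 ['YYYY', 'YYYY', 'YYYY']
65 -10 ['YYYY', 'YYYY', 'YYYY']
65 0 ['.YYY', '.YYY', '.YYY']
65 10 ['....', '....', '....']
65 20 ['....', '....', '....']
65 30 ['....', '....', '....']
70 -30 ['YYYY', 'YYYY', 'YYYY']
70 -20 ['YYYY', 'YYYY', 'YYYY']
70 -10 ['YYYY', 'YYYY', 'YYYY']
70 0 ['..YY', '..YY', '..YY']
70 10 ['....', '....', '....']
70 20 ['....', '....', '....']
70 30 ['....', '....', '....']
75 -30 ['YYYY', 'YYYY', 'YYYY']
75 -20 ['YYYY', 'YYYY', 'YYYY']
75 -10 ['.YYY', '.YYY', '.YYY']
75 0 ['...Y', '...Y', '...Y']
75 10 ['....', '....', '....']
75 20 ['....', '....', '....']
75 30 ['....', '....', '....']
```

```bash
python3 - <<'E'
from scan import *
from plant import telemetry
q=telemetry.get_obs()['joint_pos']
for lean,side in((55,-25),(55,-20),(58,-22)):
  qq=q
  for off,a in((-.13,0),(-.09,0),(.01,0),(.01,.35),(.01,.7),(.01,1.05)):
    qs,c=ik(T(R2(lean,side),W(p,bail(a)),off),qq)
    if c<1e-6: qq=qs
    print(lean,side,off,a,qs.round(1),'%.1e'%c)
# alt branch
for s in seeds[1:]:
    print(ik(T(R2(55,-25),W(p,bail(0)),-.13),s))
E
```

```text
55 -25 -0.13 0 [ 19.6 -12.1 -51.3 -26.9  -0.2  18.2] 5.8e-02
55 -25 -0.09 0 [ 19.1  -5.9 -46.5 -33.8  -0.2  25.5] 6.8e-02
55 -25 0.01 0 [-20.   17.1 -29.6 -91.5 -43.  110.2] 2.6e-30
55 -25 0.01 0.35 [-18.4  12.2 -29.6 -87.3 -41.9 102.9] 3.8e-29
55 -25 0.01 0.7 [-15.8   8.  -28.4 -82.5 -40.4  94.4] 1.3e-28
55 -25 0.01 1.05 [-12.7   5.2 -26.3 -77.8 -38.7  86. ] 3.6e-28
55 -20 -0.13 0 [ 19.6 -12.6 -50.4 -32.2  -0.2  23.2] 2.2e-02
55 -20 -0.09 0 [ 18.5  -6.1 -45.5 -39.4  -0.2  31.2] 3.1e-02
55 -20 0.01 0 [-18.3  14.9 -31.7 -95.5 -37.2 112.3] 2.4e-26
55 -20 0.01 0.35 [-15.8   9.8 -31.4 -90.  -35.1 103.3] 6.6e-25
55 -20 0.01 0.7 [-12.    5.4 -30.  -83.5 -32.5  92.6] 1.7e-25
55 -20 0.01 1.05 [ -7.7   2.6 -28.  -76.8 -29.8  82.1] 4.9e-23
58 -22 -0.13 0 [ 18.6 -12.4 -49.9 -35.3  -0.2  27.8] 4.5e-02
58 -22 -0.09 0 [ 17.7  -6.  -45.2 -41.8  -0.2  34.9] 5.8e-02
58 -22 0.01 0 [-22.5  17.6 -32.7 -98.8 -43.5 120.4] 7.3e-28
58 -22 0.01 0.35 [-20.7  12.4 -32.4 -94.3 -41.6 112.5] 4.9e-26
58 -22 0.01 0.7 [-17.6   7.7 -30.9 -89.1 -39.1 103. ] 2.9e-26
58 -22 0.01 1.05 [-14.    4.6 -28.5 -83.9 -36.5  93.7] 1.8e-25
(array([-28.82106395,   2.32553312, -33.2980773 , -76.02985349,
       -50.86420774,  96.11135376]), np.float64(5.997153279042892e-22))
(array([-28.82106395,   2.32553312, -33.2980773 , -76.02985349,
       -50.86420774,  96.11135376]), np.float64(3.135647961987725e-26))
```

```bash
cat >> ik.py <<'E'
def jway(q0,q1,n,g):
    q0=np.array(q0,float);q1=np.array(q1,float)
    p=stand();c,s=np.cos(p[2]),np.sin(p[2]);F=np.array([[c,s,0],[-s,c,0],[0,0,1]])
    cur=fk(q0);rows=[];mx=[0,0]
    for i in range(1,n+1):
        G=fk(q0+(q1-q0)*i/n);D=np.linalg.inv(cur)@G
        d=D[:3,3].round(4);r=(Ro.from_matrix(D[:3,:3]).as_rotvec(degrees=True)/6).round(2)
        X=np.eye(4);X[:3,3]=d;X[:3,:3]=Ro.from_rotvec(r*6,degrees=True).as_matrix();cur=cur@X
        mx=[max(mx[0],np.linalg.norm(d)*1000),max(mx[1],np.linalg.norm(r)*6)]
        rows.append([d.tolist(),r.tolist(),g])
        if i%3==0:
            pts=np.array([(x,y,z) for x in(-.039,.039) for y in(-.097,.097) for z in(-.066,-.2)]+[(0,.06,0),(0,-.06,0)])
            L=(F@((cur[:3,:3]@pts.T).T+cur[:3,3]-[p[0],p[1],.16]).T).T*1000
            print(i,'tcp',(F@(cur[:3,3]-[p[0],p[1],.16])*1000).round(),'x',L[:,0].min().round(),L[:,0].max().round(),'y',L[:,1].min().round(),L[:,1].max().round(),'z',L[:,2].min().round())
    print('max',mx);print(json.dumps(rows));return cur
E
python3 - <<'E'
from scan import *
from plant import telemetry
q=telemetry.get_obs()['joint_pos']
P=T(R2(55,25,1),W(p,bail(0)),-.13)
qt,c=ik(P,[-28.8,2.3,-33.3,-76,-50.9,-84]);print(qt.round(1),c)
jway(q,qt,22,.43)
E
```

```text
[-28.8   2.3 -33.3 -76.  -50.9 -83.9] 4.640156160532331e-20
3 tcp [-175. -120.   80.] x -371.0 -123.0 y -194.0 -35.0 z 50.0
6 tcp [-229. -180.   29.] x -397.0 -175.0 y -277.0 -72.0 z 11.0
9 tcp [-285. -193.  -18.] x -415.0 -248.0 y -304.0 -92.0 z -22.0
12 tcp [-321. -167.  -51.] x -432.0 -298.0 y -299.0 -77.0 z -63.0
15 tcp [-321. -118.  -62.] x -467.0 -276.0 y -276.0 -40.0 z -89.0
18 tcp [-279.  -72.  -45.] x -462.0 -233.0 y -231.0 -20.0 z -84.0
21 tcp [-204.  -52.    1.] x -415.0 -168.0 y -186.0 -34.0 z -47.0
max [np.float64(40.529865531481846), np.float64(8.687577337785259)]
[[[0.0381, 0.0125, 0.0059], [-0.3, 0.36, 1.37], 0.43], [[0.0364, 0.0115, 0.0061], [-0.3, 0.34, 1.37], 0.43], [[0.0344, 0.0106, 0.0063], [-0.31, 0.3, 1.38], 0.43], [[0.0323, 0.0098, 0.0064], [-0.3, 0.28, 1.37], 0.43], [[0.03, 0.0093, 0.0065], [-0.31, 0.25, 1.37], 0.43], [[0.0276, 0.0089, 0.0067], [-0.32, 0.21, 1.37], 0.43], [[0.0251, 0.0088, 0.0068], [-0.33, 0.18, 1.36], 0.43], [[0.0224, 0.0088, 0.0068], [-0.35, 0.15, 1.35], 0.43], [[0.0196, 0.0091, 0.007], [-0.36, 0.11, 1.35], 0.43], [[0.0169, 0.0096, 0.0069], [-0.39, 0.07, 1.33], 0.43], [[0.014, 0.0105, 0.007], [-0.42, 0.04, 1.32], 0.43], [[0.0111, 0.0115, 0.0069], [-0.44, 0.01, 1.29], 0.43], [[0.0083, 0.0128, 0.0069], [-0.48, -0.03, 1.28], 0.43], [[0.0055, 0.0144, 0.0069], [-0.51, -0.06, 1.26], 0.43], [[0.0029, 0.0162, 0.0068], [-0.55, -0.08, 1.22], 0.43], [[0.0003, 0.0183, 0.0067], [-0.59, -0.11, 1.2], 0.43], [[-0.0022, 0.0205, 0.0065], [-0.63, -0.13, 1.16], 0.43], [[-0.0043, 0.023, 0.0065], [-0.67, -0.15, 1.13], 0.43], [[-0.0065, 0.0257, 0.0064], [-0.72, -0.16, 1.08], 0.43], [[-0.0082, 0.0286, 0.0064], [-0.76, -0.17, 1.04], 0.43], [[-0.0098, 0.0315, 0.0062], [-0.81, -0.18, 1.0], 0.43], [[-0.011, 0.0347, 0.0063], [-0.85, -0.18, 0.95], 0.43]]
```

```bash
python3 - <<'E'
from scan import *
from plant import telemetry
q=telemetry.get_obs()['joint_pos']
P=T(R2(55,25,1),W(p,bail(0)),-.13)
qt,c=ik(P,[-28.8,2.3,-33.3,-76,-50.9,-84])
jway(q,qt,32,.43)
E
```

```text
3 tcp [-162.  -92.   95.] x -363.0 -115.0 y -157.0 -21.0 z 62.0
6 tcp [-193. -148.   61.] x -381.0 -139.0 y -232.0 -51.0 z 35.0
9 tcp [-232. -182.   26.] x -399.0 -180.0 y -280.0 -74.0 z 8.0
12 tcp [-272. -194.   -7.] x -412.0 -229.0 y -300.0 -90.0 z -15.0
15 tcp [-304. -186.  -34.] x -418.0 -279.0 y -302.0 -92.0 z -38.0
18 tcp [-323. -161.  -54.] x -438.0 -296.0 y -298.0 -72.0 z -67.0
21 tcp [-324. -128.  -62.] x -464.0 -282.0 y -283.0 -46.0 z -86.0
24 tcp [-305.  -93.  -57.] x -470.0 -257.0 y -255.0 -27.0 z -91.0
27 tcp [-267.  -66.  -39.] x -456.0 -223.0 y -222.0 -20.0 z -80.0
30 tcp [-215.  -53.   -7.] x -423.0 -179.0 y -191.0 -30.0 z -53.0
max [np.float64(28.12134420684758), np.float64(6.012586797710284)]
[[[0.0266, 0.0081, 0.0042], [-0.21, 0.25, 0.94], 0.43], [[0.0257, 0.0077, 0.0044], [-0.21, 0.24, 0.95], 0.43], [[0.0249, 0.0071, 0.0044], [-0.2, 0.22, 0.94], 0.43], [[0.0239, 0.0068, 0.0044], [-0.21, 0.22, 0.94], 0.43], [[0.023, 0.0065, 0.0045], [-0.21, 0.2, 0.95], 0.43], [[0.0219, 0.0061, 0.0046], [-0.21, 0.18, 0.94], 0.43], [[0.0208, 0.0059, 0.0046], [-0.21, 0.18, 0.94], 0.43
[... 695 characters left out ...]
-0.04, 0.86], 0.43], [[0.0029, 0.0105, 0.0048], [-0.37, -0.05, 0.86], 0.43], [[0.0017, 0.0115, 0.0048], [-0.38, -0.06, 0.83], 0.43], [[0.0005, 0.0124, 0.0047], [-0.41, -0.07, 0.83], 0.43], [[-0.0006, 0.0136, 0.0047], [-0.42, -0.09, 0.8], 0.43], [[-0.0017, 0.0147, 0.0046], [-0.45, -0.09, 0.79], 0.43], [[-0.0028, 0.0159, 0.0047], [-0.46, -0.11, 0.78], 0.43], [[-0.0037, 0.0171, 0.0046], [-0.48, -0.11, 0.75], 0.43], [[-0.0046, 0.0185, 0.0046], [-0.51, -0.11, 0.74], 0.43], [[-0.0054, 0.0199, 0.0046], [-0.53, -0.12, 0.71], 0.43], [[-0.0061, 0.0213, 0.0046], [-0.54, -0.12, 0.69], 0.43], [[-0.0068, 0.0228, 0.0047], [-0.57, -0.12, 0.67], 0.43], [[-0.0073, 0.0242, 0.0046], [-0.59, -0.13, 0.65], 0.43]]
```

servo_tool:
  rows:
    - [[0.0266, 0.0081, 0.0042], [-0.21, 0.25, 0.94], 0.43]
    - [[0.0257, 0.0077, 0.0044], [-0.21, 0.24, 0.95], 0.43]
    - [[0.0249, 0.0071, 0.0044], [-0.2, 0.22, 0.94], 0.43]
    - [[0.0239, 0.0068, 0.0044], [-0.21, 0.22, 0.94], 0.43]
    - [[0.023, 0.0065, 0.0045], [-0.21, 0.2, 0.95], 0.43]
    - [[0.0219, 0.0061, 0.0046], [-0.21, 0.18, 0.94], 0.43]
    - [[0.0208, 0.0059, 0.0046], [-0.21, 0.18, 0.94], 0.43]
    - [[0.0197, 0.0058, 0.0047], [-0.22, 0.15, 0.94], 0.43]
    - [[0.0185, 0.0056, 0.0047], [-0.22, 0.14, 0.94], 0.43]
    - [[0.0173, 0.0056, 0.0047], [-0.23, 0.12, 0.94], 0.43]
    - [[0.016, 0.0057, 0.0048], [-0.24, 0.11, 0.93], 0.43]
    - [[0.0148, 0.0058, 0.0048], [-0.24, 0.09, 0.93], 0.43]
    - [[0.0135, 0.006, 0.0048], [-0.25, 0.07, 0.92], 0.43]
    - [[0.0121, 0.0062, 0.0049], [-0.27, 0.06, 0.92], 0.43]
    - [[0.0108, 0.0066, 0.0048], [-0.27, 0.04, 0.91], 0.43]
    - [[0.0095, 0.0071, 0.0049], [-0.29, 0.02, 0.9], 0.43]

```text
clock: 8.2
tool_pos: [0.3732, -0.1398, 0.1174]
orientation: [173.0, 19.2, -177.7]
force: [0.8, -1.5, -0.6]
opening: 0.0496
```

```bash
python3 - <<'E'
from scan import *
from plant import telemetry
o=telemetry.get_obs();q=o['joint_pos'];print(q.round(1),((fk(q)[:3,3]-o['tool_pos'])*1000).round(1))
P=T(R2(55,25,1),W(p,bail(0)),-.13)
qt,c=ik(P,[-28.8,2.3,-33.3,-76,-50.9,-84]);print(qt.round(1),c)
jway(q,qt,16,.43)
E
```

```text
[ -1.2  -7.6 -45.6 -14.7 -34.2 -74.4] [ 0.4 -0.4  1.1]
[-28.8   2.3 -33.3 -76.  -50.9 -83.9] 4.640156160532331e-20
3 tcp [-325. -151.  -57.] x -449.0 -292.0 y -295.0 -63.0 z -75.0
6 tcp [-319. -116.  -61.] x -468.0 -274.0 y -275.0 -39.0 z -89.0
9 tcp [-294.  -83.  -52.] x -467.0 -246.0 y -245.0 -23.0 z -88.0
12 tcp [-251.  -59.  -29.] x -447.0 -209.0 y -211.0 -21.0 z -72.0
15 tcp [-195.  -53.    7.] x -408.0 -159.0 y -182.0 -38.0 z -41.0
max [np.float64(25.49372471805562), np.float64(5.635530143651083)]
[[[0.008, 0.0077, 0.0049], [-0.3, 0.01, 0.89], 0.43], [[0.0067, 0.0082, 0.0049], [-0.32, -0.01, 0.88], 0.43], [[0.0054, 0.0089, 0.0048], [-0.34, -0.03, 0.87], 0.43], [[0.0042, 0.0097, 0.0048], [-0.35, -0.04, 0.86], 0.43], [[0.0029, 0.0105, 0.0048], [-0.36, -0.05, 0.84], 0.43], [[0.0016, 0.0115, 0.0048], [-0.39, -0.06, 0.83], 0.43], [[0.0005, 0.0124, 0.0048], [-0.4, -0.08, 0.82], 0.43], [[-0.0006, 0.0135, 0.0047], [-0.42, -0.08, 0.8], 0.43], [[-0.0017, 0.0146, 0.0047], [-0.45, -0.1, 0.79], 0.43], [[-0.0027, 0.0159, 0.0046], [-0.46, -0.1, 0.77], 0.43], [[-0.0037, 0.017, 0.0047], [-0.48, -0.11, 0.75], 0.43], [[-0.0045, 0.0184, 0.0046], [-0.5, -0.11, 0.73], 0.43], [[-0.0054, 0.0198, 0.0046], [-0.53, -0.12, 0.71], 0.43], [[-0.0061, 0.0211, 0.0046], [-0.54, -0.12, 0.69], 0.43], [[-0.0067, 0.0226, 0.0046], [-0.57, -0.13, 0.67], 0.43], [[-0.0072, 0.024, 0.0047], [-0.58, -0.12, 0.64], 0.43]]
```

The kinematic fit predicts the pose well; continuing.

servo_tool:
  rows:
    - [[0.008, 0.0077, 0.0049], [-0.3, 0.01, 0.89], 0.43]
    - [[0.0067, 0.0082, 0.0049], [-0.32, -0.01, 0.88], 0.43]
    - [[0.0054, 0.0089, 0.0048], [-0.34, -0.03, 0.87], 0.43]
    - [[0.0042, 0.0097, 0.0048], [-0.35, -0.04, 0.86], 0.43]
    - [[0.0029, 0.0105, 0.0048], [-0.36, -0.05, 0.84], 0.43]
    - [[0.0016, 0.0115, 0.0048], [-0.39, -0.06, 0.83], 0.43]
    - [[0.0005, 0.0124, 0.0048], [-0.4, -0.08, 0.82], 0.43]
    - [[-0.0006, 0.0135, 0.0047], [-0.42, -0.08, 0.8], 0.43]
    - [[-0.0017, 0.0146, 0.0047], [-0.45, -0.1, 0.79], 0.43]
    - [[-0.0027, 0.0159, 0.0046], [-0.46, -0.1, 0.77], 0.43]
    - [[-0.0037, 0.017, 0.0047], [-0.48, -0.11, 0.75], 0.43]
    - [[-0.0045, 0.0184, 0.0046], [-0.5, -0.11, 0.73], 0.43]
    - [[-0.0054, 0.0198, 0.0046], [-0.53, -0.12, 0.71], 0.43]
    - [[-0.0061, 0.0211, 0.0046], [-0.54, -0.12, 0.69], 0.43]
    - [[-0.0067, 0.0226, 0.0046], [-0.57, -0.13, 0.67], 0.43]
    - [[-0.0072, 0.024, 0.0047], [-0.58, -0.12, 0.64], 0.43]
    - [[0, 0, 0], [0, 0, 0], 0.43]

```text
clock: 9.62
tool_pos: [0.5056, -0.0075, 0.1834]
orientation: [122.2, -14.1, 114.4]
force: [0.4, -0.8, 0.3]
opening: 0.05
```

```bash
python3 - <<'E'
from scan import *
from plant import telemetry
o=telemetry.get_obs();q=o['joint_pos'];print(q.round(1))
snap("side","s6",(120,80,376,272))
P=T(R2(55,25,1),W(p,bail(0)),.010)
way([now(),P],[8],.43)
E
```

```text
[-29.3   2.5 -33.1 -76.1 -51.4 -83.6]
[[[-0.0001, 0.0001, 0.0174], [-0.0, -0.0, 0.01], 0.43], [[-0.0001, 0.0, 0.0175], [-0.0, -0.01, 0.0], 0.43], [[-0.0001, 0.0001, 0.0174], [-0.0, -0.0, 0.01], 0.43], [[-0.0002, 0.0, 0.0174], [-0.0, -0.01, 0.01], 0.43], [[-0.0, 0.0001, 0.0175], [-0.0, -0.0, 0.0], 0.43], [[-0.0001, 0.0001, 0.0174], [-0.01, -0.0, 0.01], 0.43], [[-0.0001, 0.0, 0.0174], [0.0, -0.01, 0.0], 0.43], [[-0.0001, 0.0, 0.0175], [0.0, -0.0, 0.01], 0.43]]
```

View pics/s6.png

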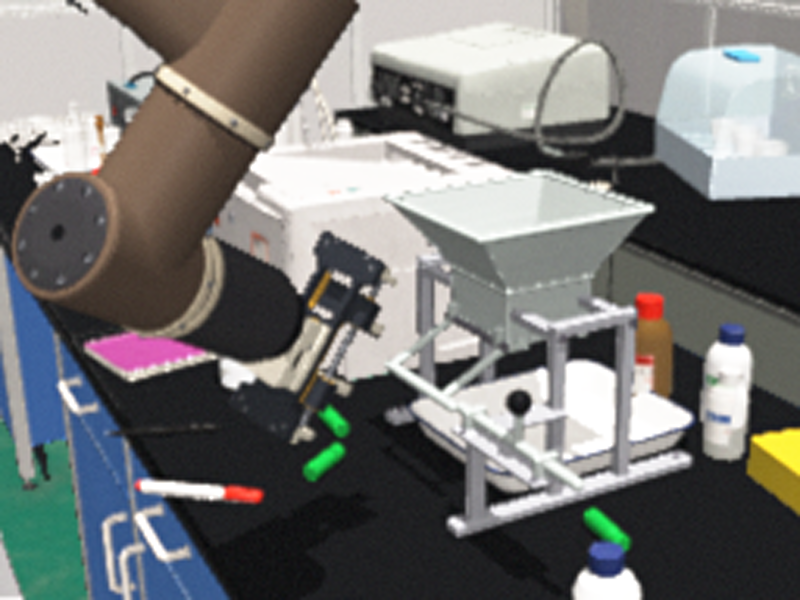

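```bash
python3 - <<'E'
from scan import *
for off,a in((.01,0),(.01,1.05)):
  P=T(R2(55,25,1),W(p,bail(a)),off);q,c=ik(P,[-29.3,2.5,-33.1,-76.1,-51.4,-83.6])
  c5=np.array([K[0]+K[4],K[5],K[1]+K[2]+K[3],1]);Q=np.radians(q)
  T3=rot([0,0,1],[0,0,0],Q[0])@rot([0,1,0],[K[0],0,K[1]],Q[1])@rot([0,-1,0],[K[0],0,K[1]+K[2]],Q[2])
  w=(T3@c5)[:3]; t6=P[:3,3]-.375*P[:3,2]; print(q.round(1),w.round(3),t6.round(3))
E
```

```text
[-20.   17.1 -29.6 -91.5 -43.  -69.8] [ 0.464 -0.17   0.436] [ 0.335 -0.118  0.305]
[-12.7   5.2 -26.3 -77.8 -38.7 -94. ] [ 0.439 -0.1    0.554] [ 0.336 -0.118  0.395]
```

servo_tool:
  rows:
    - [[-0.0001, 0.0001, 0.0175], [0, 0, 0], 0.43]
    - [[-0.0001, 0.0001, 0.0175], [0, 0, 0], 0.43]
    - [[-0.0001, 0.0001, 0.0175], [0, 0, 0.02], 0.43]
    - [[-0.0001, 0.0, 0.0175], [0, -0.01, 0.02], 0.43]
    - [[-0.0001, 0.0, 0.0175], [0, -0.01, 0], 0.43]
    - [[-0.0001, 0.0, 0.0175], [0, 0, 0], 0.43]
    - [[-0.0001, 0.0, 0.0175], [0, 0, 0], 0.43]
    - [[-0.0001, 0.0, 0.0175], [0, 0, 0], 0.43]
    - [[0, 0, 0], [0, 0, 0], 0.43]

```text
clock: 10.42
tool_pos: [0.6042, 0.0592, 0.1072]
orientation: [122.6, -14.0, 114.5]
force: [0.7, -0.3, -1.3]
opening: 0.0501
```

```bash
python3 - <<'E'
from scan import *
snap("side","s7",(180,100,372,244));snap("top","t7",(180,90,372,234))
P=T(R2(55,25,1),W(p,bail(0)),.010)
N=now();print((np.linalg.inv(N)@np.r_[W(p,bail(0)),1]).round(4))
E
```

```text
[-0.0016  0.0017 -0.0107  1.    ]
```

View pics/s7.png

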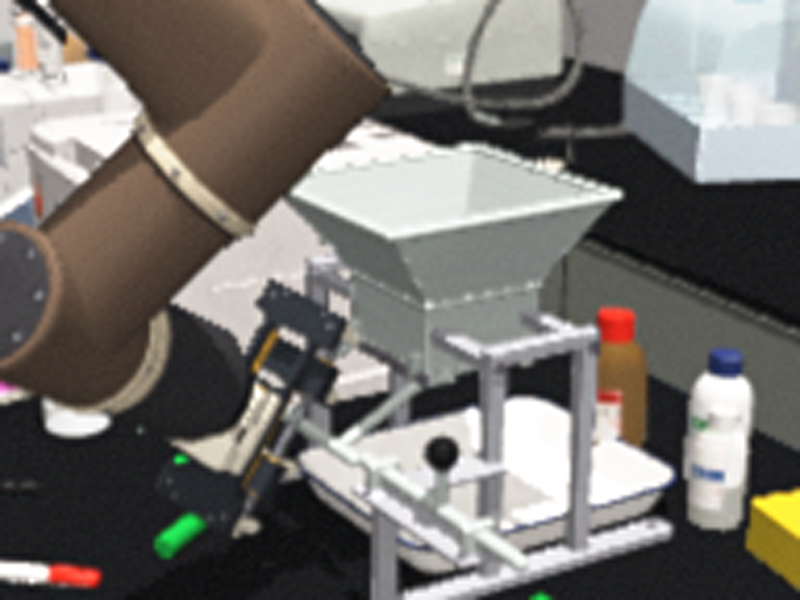

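View pics/t7.png

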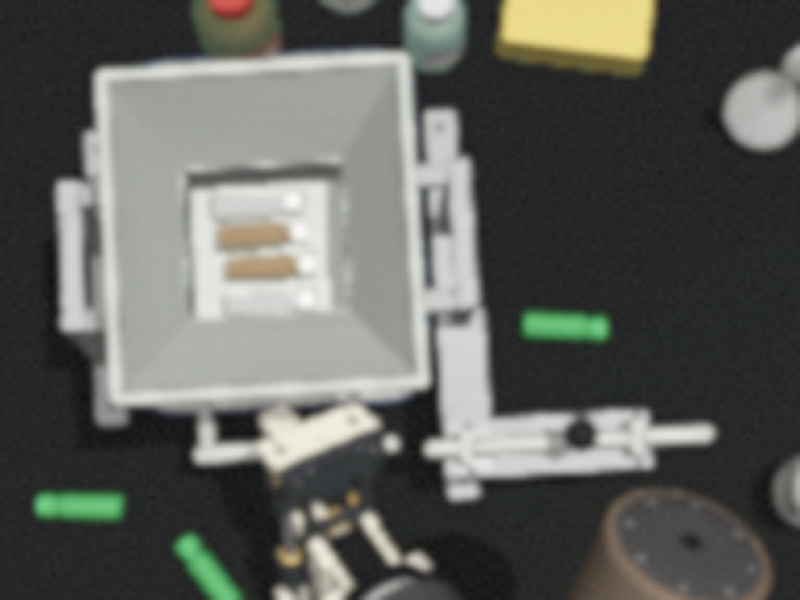

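servo_tool:
  rows:
    - [[0, 0.0017, 0.002], [0, 0, 0], 0.43]
    - [[0, 0, 0], [0, 0, 0], 0.7]
    - [[0, 0, 0], [0, 0, 0], 1]
    - [[0, 0, 0], [0, 0, 0], 1]
    - [[0, 0, 0], [0, 0, 0], 1]
    - [[0, 0, 0], [0, 0, 0], 1]
    - [[0, 0, 0], [0, 0, 0], 1]
    - [[0, 0, 0], [0, 0, 0], 1]

```text
clock: 11.18
tool_pos: [0.6056, 0.0586, 0.1091]
orientation: [122.5, -13.8, 114.4]
force: [-3.8, -1.3, -0.9]
opening: 0.0108
```

```bash
python3 - <<'E'
from scan import *
snap("side","s8",(180,100,372,244))
N=now();off=(np.linalg.inv(N)@np.r_[W(p,bail(0)),1])[:3];print(off.round(4))
# path keeping bar at measured tool offset; lean 55->58 late
R0=N[:3,:3];b0=N[:3,3]-W(p,bail(0))
n=20;Ts=[N]
for i in range(1,n+1):
    a=1.05*i/n; G=np.eye(4);R=Ro.from_rotvec(-np.radians(3)*i/n*tgtR(0,'x',1)[:,0]).as_matrix()@R0
    G[:3,:3]=R; G[:3,3]=W(p,bail(a))-R@(R0.T@(-b0)) ; Ts.append(G)
print('lean',np.degrees(np.arccos(-Ts[0][2,2])),np.degrees(np.arccos(-Ts[-1][2,2])))
way(Ts,[1]*n,1)
E
```

```text
[-0.0009 -0.0003 -0.0121]
lean 58.53950088474126 61.15382108312174
[[[0.0018, 0.0021, -0.0038], [-0.02, -0.0, -0.01], 1], [[0.0017, 0.0024, -0.0038], [-0.03, -0.0, -0.01], 1], [[0.0017, 0.0026, -0.0036], [-0.02, -0.0, -0.01], 1], [[0.0016, 0.0028, -0.0034], [-0.02, -0.0, -0.01], 1], [[0.0015, 0.003, -0.0034], [-0.02, -0.0, -0.01], 1], [[0.0015, 0.0032, -0.0031], [-0.03, -0.0, -0.01], 1], [[0.0014, 0.0034, -0.0031], [-0.02, -0.0, -0.01], 1], [[0.0013, 0.0036, -0.0028], [-0.02, -0.0, -0.01], 1], [[0.0012, 0.0037, -0.0027], [-0.02, -0.0, -0.02], 1], [[0.0012, 0.0039, -0.0024], [-0.03, -0.0, -0.01], 1], [[0.001, 0.0041, -0.0023], [-0.02, -0.0, -0.01], 1], [[0.0009, 0.0041, -0.0021], [-0.02, -0.0, -0.01], 1], [[0.0009, 0.0043, -0.0018], [-0.02, -0.0, -0.01], 1], [[0.0007, 0.0044, -0.0017], [-0.03, -0.0, -0.01], 1], [[0.0007, 0.0045, -0.0014], [-0.02, -0.0, -0.01], 1], [[0.0005, 0.0046, -0.0012], [-0.02, -0.0, -0.01], 1], [[0.0004, 0.0046, -0.001], [-0.02, -0.0, -0.01], 1], [[0.0003, 0.0047, -0.0007], [-0.03, -0.0, -0.01], 1], [[0.0003, 0.0047, -0.0005], [-0.02, -0.0, -0.01], 1], [[0.0001, 0.0048, -0.0003], [-0.02, -0.0, -0.01], 1]]
```

View pics/s8.png

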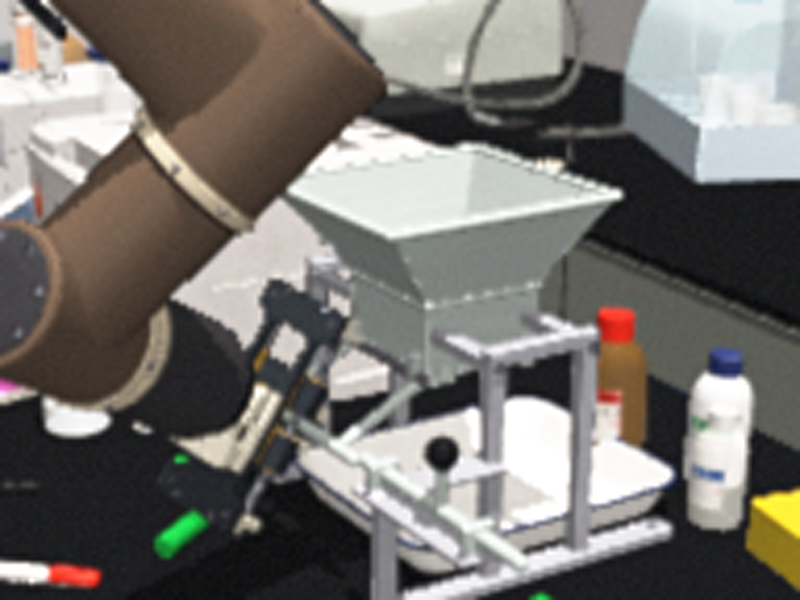

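servo_tool:
  rows:
    - [[0.0018, 0.0021, -0.0038], [-0.02, 0, -0.01], 1]
    - [[0.0017, 0.0024, -0.0038], [-0.03, 0, -0.01], 1]
    - [[0.0017, 0.0026, -0.0036], [-0.02, 0, -0.01], 1]
    - [[0.0016, 0.0028, -0.0034], [-0.02, 0, -0.01], 1]
    - [[0.0015, 0.003, -0.0034], [-0.02, 0, -0.01], 1]
    - [[0.0015, 0.0032, -0.0031], [-0.03, 0, -0.01], 1]
    - [[0.0014, 0.0034, -0.0031], [-0.02, 0, -0.01], 1]
    - [[0.0013, 0.0036, -0.0028], [-0.02, 0, -0.01], 1]

```text
clock: 11.9
tool_pos: [0.5927, 0.0579, 0.1447]
orientation: [121.5, -13.4, 114.7]
force: [-8.9, -4.3, -7.7]
opening: 0.011
```

```bash
python3 - <<'E'
from scan import *
snap("side","s9",(180,100,372,244))
N=now();t=np.array([-.0009,-.0003,-.0121,1])
b=N@t;print(b, [W(p,bail(a)).round(4) for a in(.3,.35,.4,.42)])
E
```

```text
[0.58405768 0.05143166 0.15114949 1.        ] [array([0.5873, 0.0515, 0.1401]), array([0.5864, 0.0514, 0.1445]), array([0.5858, 0.0514, 0.1489]), array([0.5856, 0.0514, 0.1507])]
```

View pics/s9.png

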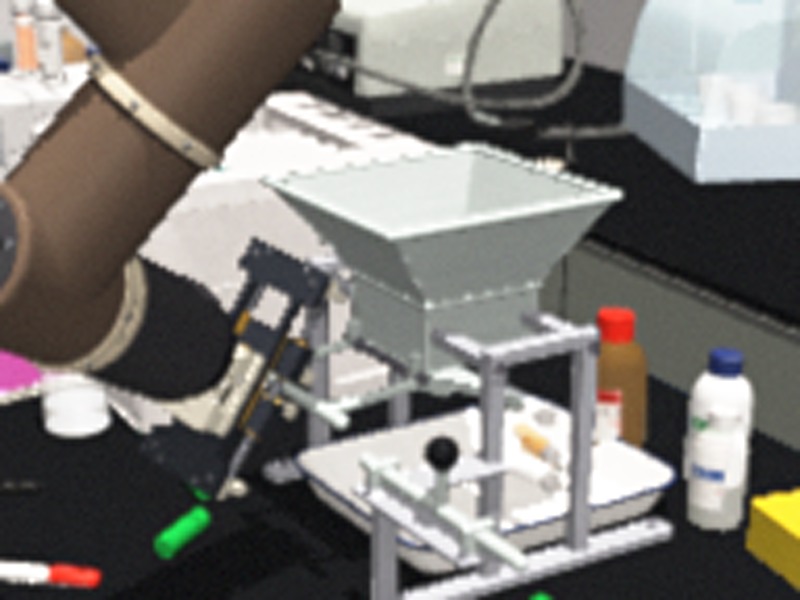

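Working: the bar has risen and vials are already dropping into the tray. Forces are fine, so I continue.

servo_tool:
  rows:
    - [[0.0012, 0.0037, -0.0027], [-0.02, 0, -0.02], 1]
    - [[0.0012, 0.0039, -0.0024], [-0.03, 0, -0.01], 1]
    - [[0.001, 0.0041, -0.0023], [-0.02, 0, -0.01], 1]
    - [[0.0009, 0.0041, -0.0021], [-0.02, 0, -0.01], 1]
    - [[0.0009, 0.0043, -0.0018], [-0.02, 0, -0.01], 1]
    - [[0.0007, 0.0044, -0.0017], [-0.03, 0, -0.01], 1]
    - [[0.0007, 0.0045, -0.0014], [-0.02, 0, -0.01], 1]

```text
clock: 12.53
tool_pos: [0.5942, 0.058, 0.1769]
orientation: [120.5, -13.0, 115.0]
force: [-14.7, -6.4, -3.5]
opening: 0.0107
```

```bash
python3 - <<'E'
from scan import *
snap("side","s10",(180,100,372,244))
N=now();t=np.array([-.0009,-.0003,-.0121,1])
b=N@t;print(b, [W(p,bail(a)).round(4) for a in(.75,.8,1.05,1.08)])
t=t[:3]
# body corner rel rim local
pth=stand();c,s=np.cos(pth[2]),np.sin(pth[2]);F=np.array([[c,s,0],[-s,c,0],[0,0,1]])
L=[(F@(N@np.array([x,y,-.066,1]))[:3]-F@np.array([p[0],p[1],.16]))*1000 for x in(-.039,.039) for y in(-.097,.097)];print(np.round(L))
Ts=[N];n=7;R0=N[:3,:3]
for i in range(1,n+1):
    a=.79+(1.09-.79)*i/n;R=Ro.from_rotvec(-np.radians(2)*i/n*tgtR(0,'x',1)[:,0]).as_matrix()@R0
    G=np.eye(4);G[:3,:3]=R;G[:3,3]=W(p,bail(a))-R@t;Ts.append(G)
way(Ts,[1]*n,1)
E
```

```text
[0.58606017 0.05164778 0.18368306 1.        ] [array([0.5874, 0.0515, 0.1802]), array([0.5885, 0.0516, 0.1846]), array([0.5973, 0.0521, 0.2053]), array([0.5987, 0.0522, 0.2076])]
[[-169.  -58.  -40.]
 [ -63.  -56.  123.]
 [-197.   13.  -22.]
 [ -92.   14.  141.]]
[[[-0.0005, 0.005, 0.0005], [-0.04, -0.0, -0.02], 1], [[0.0003, 0.0038, -0.0008], [-0.05, -0.0, -0.02], 1], [[0.0003, 0.0038, -0.0007], [-0.04, -0.0, -0.02], 1], [[0.0002, 0.0039, -0.0005], [-0.04, -0.0, -0.02], 1], [[0.0001, 0.0039, -0.0003], [-0.05, -0.0, -0.02], 1], [[0.0001, 0.0039, -0.0002], [-0.04, -0.0, -0.02], 1], [[-0.0, 0.0039, 0.0], [-0.04, -0.0, -0.02], 1]]
```

View pics/s10.png

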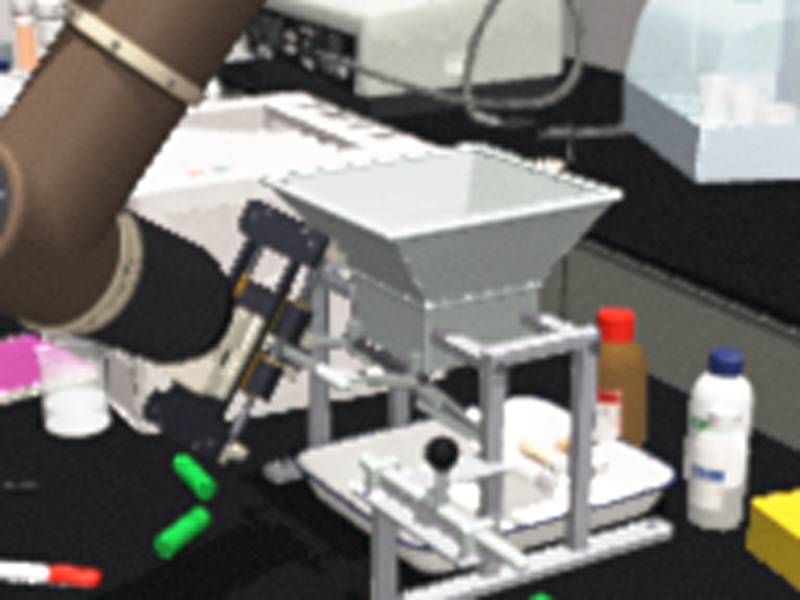

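```bash
python3 - <<'E'
from scan import *
N=now();t=np.array([-.0009,-.0003,-.0121])
pth=stand();c,s=np.cos(pth[2]),np.sin(pth[2]);F=np.array([[c,s,0],[-s,c,0],[0,0,1]])
from plant import telemetry
q=telemetry.get_obs()['joint_pos']
Ts=[N];n=10;R0=N[:3,:3]
for i in range(1,n+1):
    a=.79+(1.085-.79)*i/n;R=Ro.from_rotvec(-np.radians(14)*min(1,i/n*1.25)*tgtR(0,'x',1)[:,0]).as_matrix()@R0
    G=np.eye(4);G[:3,:3]=R;G[:3,3]=W(p,bail(a))-R@t;Ts.append(G)
    L=[(F@(G@np.array([x,y,-.066,1]))[:3]-F@np.array([p[0],p[1],.16]))*1000 for x in(-.039,.039) for y in(.097,)];print(i,np.round(L).tolist())
    q,cc=ik(G,q)
print(q,cc)
way(Ts,[1]*n,1)
E
```

```text
1 [[-64.0, -57.0, 127.0], [-92.0, 14.0, 143.0]]
2 [[-66.0, -57.0, 130.0], [-95.0, 14.0, 146.0]]
3 [[-68.0, -57.0, 133.0], [-98.0, 14.0, 148.0]]
4 [[-70.0, -57.0, 136.0], [-100.0, 14.0, 150.0]]
5 [[-72.0, -57.0, 139.0], [-103.0, 14.0, 152.0]]
6 [[-74.0, -57.0, 141.0], [-105.0, 14.0, 154.0]]
7 [[-76.0, -57.0, 144.0], [-108.0, 14.0, 155.0]]
8 [[-78.0, -57.0, 146.0], [-110.0, 14.0, 157.0]]
9 [[-77.0, -57.0, 149.0], [-108.0, 14.0, 159.0]]
10 [[-76.0, -57.0, 151.0], [-107.0, 14.0, 161.0]]
[ -28.62154551   13.57405292  -33.7080465  -101.68599973  -56.1591737
  -51.90856176] 6.744490613939968e-23
[[[-0.0007, 0.0041, 0.0008], [-0.26, -0.0, -0.12], 1], [[0.0003, 0.0029, -0.0005], [-0.27, -0.0, -0.13], 1], [[0.0002, 0.0029, -0.0005], [-0.26, -0.01, -0.12], 1], [[0.0001, 0.003, -0.0003], [-0.27, 0.0, -0.13], 1], [[0.0, 0.003, -0.0001], [-0.26, -0.0, -0.12], 1], [[-0.0, 0.003, -0.0], [-0.26, -0.0, -0.12], 1], [[-0.0001, 0.0029, 0.0001], [-0.27, -0.0, -0.13], 1], [[-0.0002, 0.003, 0.0003], [-0.26, -0.01, -0.12], 1], [[-0.0002, 0.0026, 0.0005], [-0.0, 0.0, -0.0], 1], [[-0.0003, 0.0026, 0.0005], [-0.0, 0.0, -0.0], 1]]
```

servo_tool:
  rows:
    - [[-0.0007, 0.0041, 0.0008], [-0.26, 0, -0.12], 1]
    - [[0.0003, 0.0029, -0.0005], [-0.27, 0, -0.13], 1]
    - [[0.0002, 0.0029, -0.0005], [-0.26, -0.01, -0.12], 1]
    - [[0.0001, 0.003, -0.0003], [-0.27, 0, -0.13], 1]
    - [[0, 0.003, -0.0001], [-0.26, 0, -0.12], 1]
    - [[0, 0.003, 0], [-0.26, 0, -0.12], 1]
    - [[-0.0001, 0.0029, 0.0001], [-0.27, 0, -0.13], 1]
    - [[-0.0002, 0.003, 0.0003], [-0.26, -0.01, -0.12], 1]
    - [[-0.0002, 0.0026, 0.0005], [0, 0, 0], 1]
    - [[-0.0003, 0.0026, 0.0005], [0, 0, 0], 1]
    - [[0, 0, 0], [0, 0, 0], 1]

```text
clock: 13.5
tool_pos: [0.6079, 0.0589, 0.2019]
orientation: [107.6, -7.6, 117.3]
force: [-14.9, -5.6, -11.8]
opening: 0.0115
```

```bash
python3 - <<'E'
from scan import *
snap("side","s11",(180,100,372,244));snap("top","t11",(180,90,372,234))
N=now();t=np.array([-.0009,-.0003,-.0121,1])
b=N@t;print(b, [W(p,bail(a)).round(4) for a in(1.0,1.05)])
E
```

```text
[0.59816221 0.05231112 0.20514715 1.        ] [array([0.5951, 0.0519, 0.2013]), array([0.5973, 0.0521, 0.2053])]
```

View pics/s11.png

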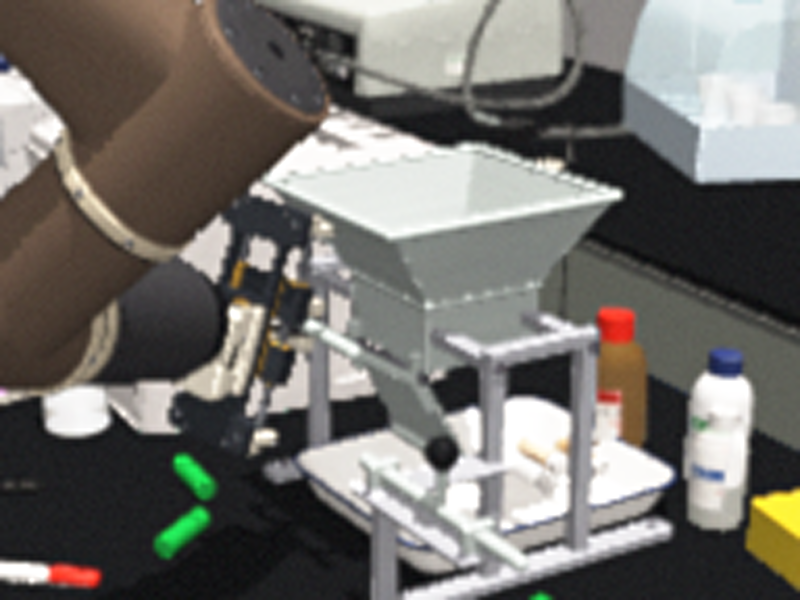

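View pics/t11.png

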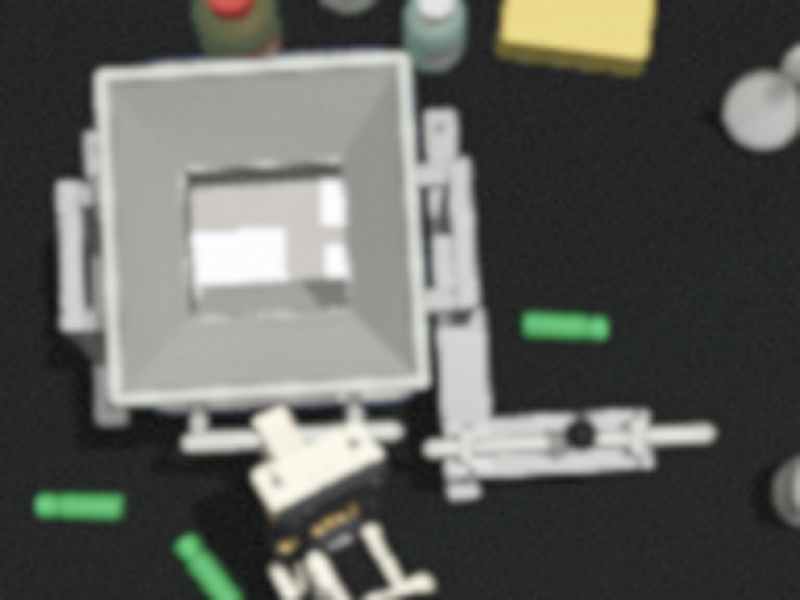

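servo_tool:
  rows:
    - [[0, 0.002, 0.0005], [0, 0, 0], 1]
    - [[0, 0.002, 0.0005], [0, 0, 0], 1]
    - [[0, 0, 0], [0, 0, 0], 1]
    - [[0, 0, 0], [0, 0, 0], 1]

```text
clock: 13.93
tool_pos: [0.6079, 0.0589, 0.202]
orientation: [108.0, -7.7, 117.2]
force: [-18.7, -8.6, -20.3]
opening: 0.0114
```

```bash
python3 - <<'E'
from scan import *
im=snap("top","t12",(215,120,275,175));snap("side","s12",(260,180,350,240))
E
```

View pics/t12.png

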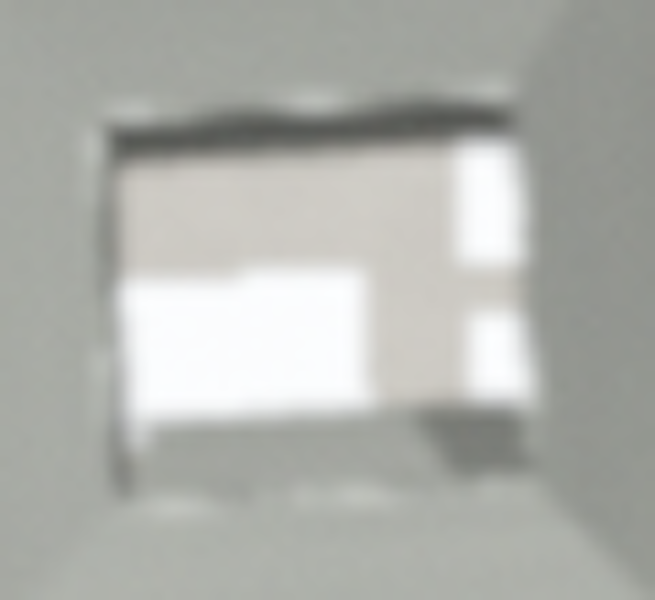

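View pics/s12.png

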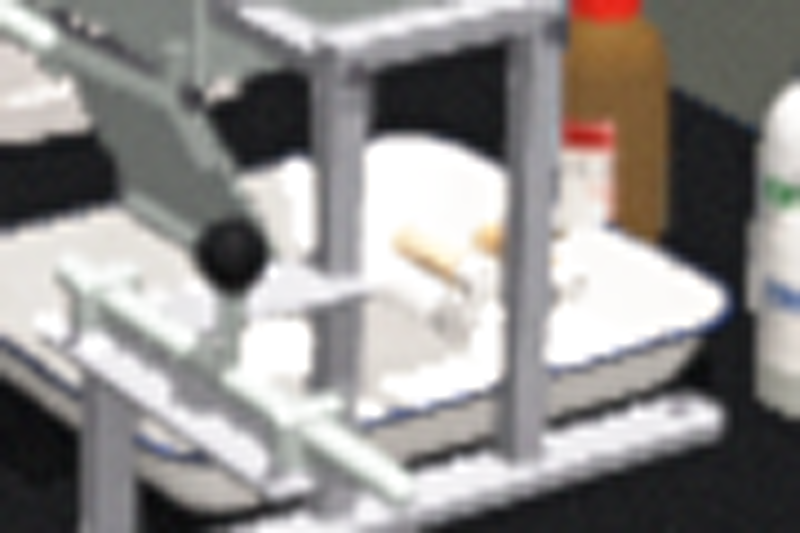

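```bash
cat > down.py <<'E'
import sys
from scan import *
from plant import telemetry
a0,a1,dl,n=map(float,sys.argv[1:5]);n=int(n)
N=now();t=(np.linalg.inv(N)@np.r_[W(p,bail(a0)),1])[:3];print('t',t.round(4))
q=telemetry.get_obs()['joint_pos']
pth=stand();c,s=np.cos(pth[2]),np.sin(pth[2]);F=np.array([[c,s,0],[-s,c,0],[0,0,1]])
Ts=[N];R0=N[:3,:3]
for i in range(1,n+1):
    a=a0+(a1-a0)*i/n;R=Ro.from_rotvec(-np.radians(dl)*i/n*tgtR(0,'x',1)[:,0]).as_matrix()@R0
    G=np.eye(4);G[:3,:3]=R;G[:3,3]=W(p,bail(a))-R@t;Ts.append(G)
    if i%4==0:
        L=[(F@(G@np.array([x,y,-.066,1]))[:3]-F@np.array([p[0],p[1],.16]))*1000 for x in(-.039,.039) for y in(.097,-.097)];print(i,np.round(L).tolist())
    q,cc=ik(G,q)
print(q.round(1),cc)
way(Ts,[1]*n,1)
E
python3 down.py 1.05 .4 -10 12
```

```text
t [-0.0007 -0.0007 -0.013 ]
4 [[-77.0, -56.0, 130.0], [-152.0, -58.0, -48.0], [-108.0, 14.0, 143.0], [-183.0, 13.0, -36.0]]
8 [[-75.0, -56.0, 111.0], [-160.0, -58.0, -64.0], [-105.0, 14.0, 125.0], [-190.0, 13.0, -50.0]]
12 [[-69.0, -56.0, 90.0], [-164.0, -58.0, -79.0], [-98.0, 14.0, 106.0], [-193.0, 13.0, -63.0]]
[-23.5  14.6 -32.  -95.  -47.3 -62.9] 4.83581115570379e-19
[[[0.0004, -0.005, -0.0007], [0.13, 0.0, 0.06], 1], [[0.0002, -0.005, -0.0003], [0.12, 0.0, 0.06], 1], [[0.0001, -0.0051, -0.0001], [0.13, 0.0, 0.06], 1], [[-0.0001, -0.005, 0.0002], [0.12, 0.01, 0.06], 1], [[-0.0002, -0.005, 0.0006], [0.13, -0.0, 0.05], 1], [[-0.0003, -0.005, 0.0008], [0.12, -0.0, 0.06], 1], [[-0.0005, -0.0049, 0.0011], [0.13, -0.0, 0.06], 1], [[-0.0006, -0.0047, 0.0014], [0.13, 0.0, 0.06], 1], [[-0.0008, -0.0047, 0.0017], [0.12, 0.0, 0.06], 1], [[-0.0009, -0.0046, 0.002], [0.13, 0.0, 0.06], 1], [[-0.001, -0.0043, 0.0023], [0.12, 0.0, 0.06], 1], [[-0.0011, -0.0042, 0.0025], [0.13, 0.01, 0.06], 1]]
```

servo_tool:
  rows:
    - [[0.0004, -0.006, -0.0007], [0.13, 0, 0.06], 1]
    - [[0.0002, -0.006, -0.0003], [0.12, 0, 0.06], 1]
    - [[0.0001, -0.006, -0.0001], [0.13, 0, 0.06], 1]
    - [[-0.0001, -0.005, 0.0002], [0.12, 0.01, 0.06], 1]
    - [[-0.0002, -0.005, 0.0006], [0.13, 0, 0.05], 1]
    - [[-0.0003, -0.005, 0.0008], [0.12, 0, 0.06], 1]
    - [[-0.0005, -0.0049, 0.0011], [0.13, 0, 0.06], 1]
    - [[-0.0006, -0.0047, 0.0014], [0.13, 0, 0.06], 1]
    - [[-0.0008, -0.0047, 0.0017], [0.12, 0, 0.06], 1]
    - [[-0.0009, -0.0046, 0.002], [0.13, 0, 0.06], 1]
    - [[-0.001, -0.0043, 0.0023], [0.12, 0, 0.06], 1]
    - [[-0.0011, -0.0042, 0.0025], [0.13, 0.01, 0.06], 1]

```text
clock: 15.03
tool_pos: [0.5986, 0.0584, 0.1475]
orientation: [116.6, -11.5, 115.9]
force: [-21.9, -10.3, 5.1]
opening: 0.0113
```

```bash
python3 - <<'E'
from scan import *
N=now();t=np.array([-.0007,-.0007,-.013,1]);b=(N@t)[:3];print(b)
as_=np.linspace(0,1.05,211);d=[np.linalg.norm(W(p,bail(a))-b) for a in as_];print(as_[np.argmin(d)],min(d))
E
python3 down.py .45 -.04 -8 11
```

```text
[0.58864603 0.05167345 0.15243558]
0.435 0.003248980189288614
t [ 0.0007 -0.0015 -0.0161]
4 [[-59.0, -56.0, 77.0], [-161.0, -58.0, -88.0], [-88.0, 14.0, 94.0], [-190.0, 13.0, -71.0]]
8 [[-49.0, -56.0, 60.0], [-159.0, -58.0, -100.0], [-77.0, 14.0, 78.0], [-187.0, 13.0, -81.0]]
[-17.7  17.3 -28.  -89.  -41.  -74.3] 1.1753547768426673e-19
[[[-0.0009, -0.0035, 0.0021], [0.11, 0.0, 0.05], 1], [[-0.0011, -0.0034, 0.0022], [0.11, 0.0, 0.05], 1], [[-0.0011, -0.0032, 0.0024], [0.11, 0.0, 0.05], 1], [[-0.0011, -0.0031, 0.0026], [0.11, 0.0, 0.06], 1], [[-0.0013, -0.0029, 0.0027], [0.11, 0.0, 0.05], 1], [[-0.0013, -0.0027, 0.0028], [0.11, 0.01, 0.05], 1], [[-0.0014, -0.0025, 0.003], [0.11, -0.0, 0.05], 1], [[-0.0014, -0.0024, 0.003], [0.11, -0.0, 0.05], 1], [[-0.0015, -0.0022, 0.0032], [0.11, -0.0, 0.05], 1], [[-0.0015, -0.0019, 0.0033], [0.11, -0.0, 0.06], 1], [[-0.0016, -0.0018, 0.0034], [0.11, 0.0, 0.05], 1]]
```

servo_tool:
  rows:
    - [[-0.0009, -0.0035, 0.001], [0.11, 0, 0.05], 1]
    - [[-0.0011, -0.0034, 0.001], [0.11, 0, 0.05], 1]
    - [[-0.0011, -0.0032, 0.0014], [0.11, 0, 0.05], 1]
    - [[-0.0011, -0.0031, 0.0026], [0.11, 0, 0.06], 1]
    - [[-0.0013, -0.0029, 0.0027], [0.11, 0, 0.05], 1]
    - [[-0.0013, -0.0027, 0.0028], [0.11, 0.01, 0.05], 1]
    - [[-0.0014, -0.0025, 0.003], [0.11, 0, 0.05], 1]
    - [[-0.0014, -0.0024, 0.003], [0.11, 0, 0.05], 1]

```text
clock: 15.7
tool_pos: [0.6052, 0.0586, 0.1183]
orientation: [121.9, -13.7, 114.8]
force: [-11.0, -1.9, 2.9]
opening: 0.0111
```

```bash
python3 - <<'E'
from scan import *
N=now();t=np.array([-.0007,-.0007,-.013,1]);b=(N@t)[:3];print(b)
as_=np.linspace(0,1.05,211);d=[np.linalg.norm(W(p,bail(a))-b) for a in as_];print(as_[np.argmin(d)],min(d))
snap("side","s13",(180,100,372,244))
E
```

```text
[0.59573287 0.0518388  0.1242021 ]
0.1 0.0029668182624810477
```

View pics/s13.png

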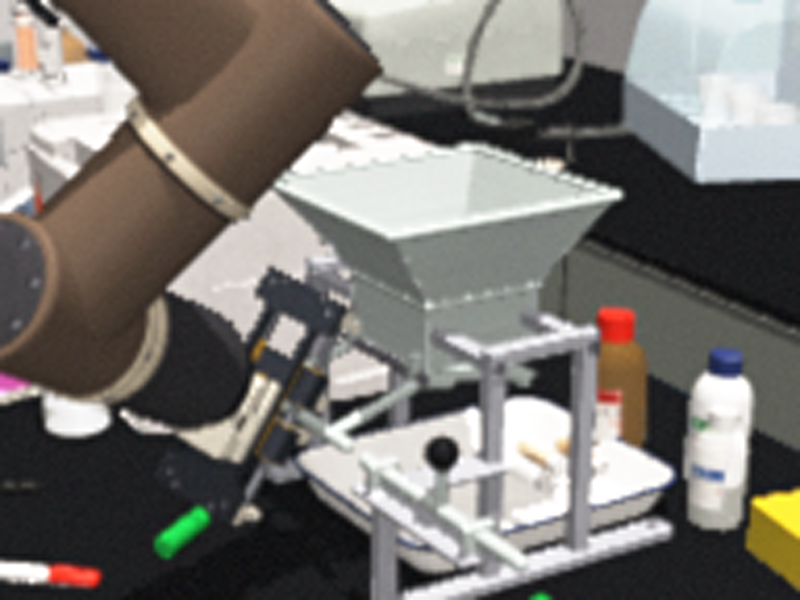

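servo_tool:
  rows:
    - [[-0.0015, -0.0022, 0.003], [0.05, 0, 0.03], 1]
    - [[-0.0015, -0.002, 0.0029], [0, 0, 0], 1]
    - [[-0.0015, -0.002, 0.0028], [0, 0, 0], 1]
    - [[-0.0012, -0.0018, 0.002], [0, 0, 0], 1]
    - [[0, 0, 0], [0, 0, 0], 1]
    - [[0, 0, 0], [0, 0, 0], 1]

```text
clock: 16.25
tool_pos: [0.6116, 0.0588, 0.1052]
orientation: [122.2, -13.9, 114.7]
force: [-3.2, 4.5, -2.7]
opening: 0.0112
```

```bash
python3 - <<'E'
from scan import *
N=now();t=np.array([-.0007,-.0007,-.013,1]);b=(N@t)[:3];print(b,W(p,bail(0)));print(N[:3,:3].T@np.array([0,0,-.003]))
E
```

```text
[0.60215348 0.05207718 0.11121572] [0.59711132 0.05206175 0.115     ]
[-0.00072244 -0.00246506  0.0015497 ]
```

servo_tool:
  rows:
    - [[-0.0007, -0.0025, 0.0015], [0, 0, 0], 1]
    - [[-0.0007, -0.0025, 0.0005], [0, 0, 0], 1]
    - [[0, 0, 0], [0, 0, 0], 1]
    - [[0, 0, 0], [0, 0, 0], 1]

```text
clock: 16.58
tool_pos: [0.6124, 0.059, 0.1041]
orientation: [121.7, -13.9, 114.9]
force: [-14.4, -0.7, 23.3]
opening: 0.0113
```

```bash
python3 - <<'E'
from scan import *
snap("side","s14",(180,100,372,244));snap("top","t14",(180,90,372,234))
N=now();print((np.linalg.inv(N)@np.r_[W(p,bail(0)),1]).round(4))
E
```

```text
[ 2.80e-03  1.00e-04 -1.98e-02  1.00e+00]
```

View pics/s14.png

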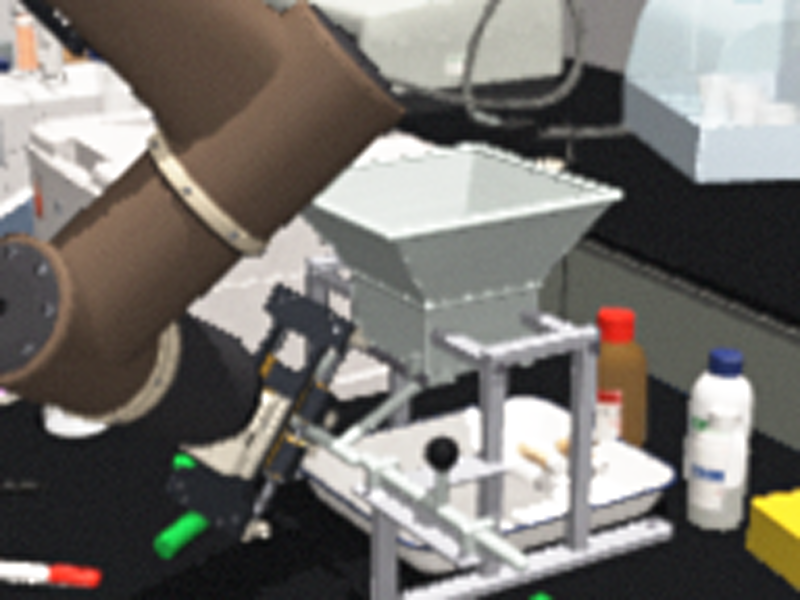

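View pics/t14.png

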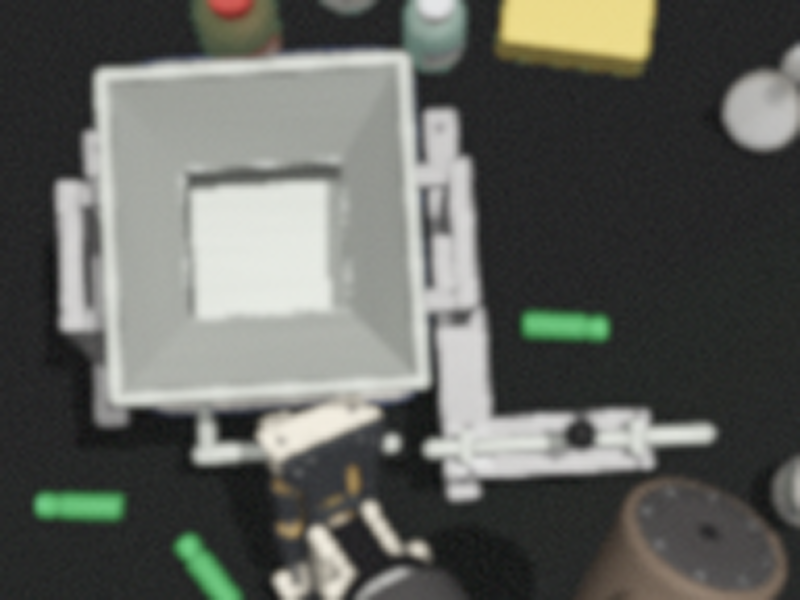

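servo_tool:
  rows:
    - [[0, 0, 0], [0, 0, 0], 0.7]
    - [[0, 0, 0], [0, 0, 0], 0.43]
    - [[0, 0, 0], [0, 0, 0], 0.43]
    - [[0, 0, 0], [0, 0, 0], 0.43]
    - [[0, 0, 0], [0, 0, 0], 0.43]

```text
clock: 17.1
tool_pos: [0.6112, 0.0568, 0.0987]
orientation: [122.3, -13.8, 114.5]
force: [0.4, -0.5, -0.4]
opening: 0.0386
```

```bash
python3 - <<'E'
from scan import *
N=now();print((np.linalg.inv(N)@np.r_[W(p,bail(0)),1]).round(4))
E
```

```text
[ 0.0054  0.0052 -0.0208  1.    ]
```

servo_tool:
  rows:
    - [[0, 0.003, 0], [0, 0, 0], 0.43]
    - [[0, 0.002, -0.005], [0, 0, 0], 0.43]
    - [[0, 0, -0.0175], [0, 0, 0], 0.43]
    - [[0, 0, -0.0175], [0, 0, 0], 0.43]
    - [[0, 0, -0.0175], [0, 0, 0], 0.43]
    - [[0, 0, -0.0175], [0, 0, 0], 0.43]
    - [[0, 0, -0.0175], [0, 0, 0], 0.43]
    - [[0, 0, -0.0175], [0, 0, 0], 0.43]
    - [[0, 0, -0.0175], [0, 0, 0], 0.43]
    - [[0, 0, -0.0175], [0, 0, 0], 0.43]
    - [[0, 0, 0], [0, 0, 0], 0.43]

```text
clock: 18.02
tool_pos: [0.5088, -0.0119, 0.1795]
orientation: [122.3, -13.7, 114.5]
force: [0.5, -0.1, 0.4]
opening: 0.05
```

```bash
python3 - <<'E'
from scan import *
from plant import telemetry
im=snap("side","s15",(180,100,372,244))
q=telemetry.get_obs()['joint_pos'];print(q.round(1))
R=tgtR(20,'y')
k=W(p,(-85,-215,13));P=T(R,k,.019-.12);P[:3,3]+=[-.03,0,0]
qt,c=ik(P,[2.4,-.4,-22,0,-48,-89]);print(qt.round(1),c)
jway(q,qt,20,.2)
E
```

```text
[-29.6   3.5 -32.8 -76.3 -51.4 -82.5]
[  2.7  -2.7 -25.   -0.3 -47.7 -89.3] 8.107662104957896e-25
3 tcp [-203.  -64.   -0.] x -406.0 -167.0 y -212.0 -39.0 z -47.0
6 tcp [-225.  -83.  -11.] x -409.0 -179.0 y -247.0 -39.0 z -52.0
9 tcp [-235. -112.   -9.] x -397.0 -185.0 y -280.0 -50.0 z -44.0
12 tcp [-229. -146.    5.] x -371.0 -183.0 y -306.0 -68.0 z -22.0
15 tcp [-209. -178.   32.] x -333.0 -171.0 y -320.0 -89.0 z 15.0
18 tcp [-177. -203.   73.] x -287.0 -152.0 y -320.0 -107.0 z 66.0
max [np.float64(23.265854809140368), np.float64(4.682691533722886)]
[[[0.0029, -0.0129, -0.0043], [0.49, 0.21, -0.57], 0.2], [[0.0019, -0.0118, -0.0045], [0.48, 0.2, -0.58], 0.2], [[0.0008, -0.0109, -0.0047], [0.47, 0.18, -0.59], 0.2], [[-0.0003, -0.0098, -0.0048], [0.46, 0.17, -0.6], 0.2], [[-0.0014, -0.009, -0.0051], [0.45, 0.15, -0.61], 0.2], [[-0.0026, -0.0081, -0.0055], [0.44, 0.14, -0.61], 0.2], [[-0.0037, -0.0073, -0.0057], [0.44, 0.11, -0.62], 0.2], [[-0.005, -0.0066, -0.0061], [0.43, 0.1, -0.63], 0.2], [[-0.0062, -0.0059, -0.0066], [0.42, 0.09, -0.63], 0.2], [[-0.0074, -0.0052, -0.0069], [0.42, 0.06, -0.63], 0.2], [[-0.0087, -0.0046, -0.0074], [0.41, 0.04, -0.64], 0.2], [[-0.0099, -0.0042, -0.008], [0.4, 0.03, -0.63], 0.2], [[-0.0112, -0.0037, -0.0084], [0.4, 0.0, -0.64], 0.2], [[-0.0123, -0.0034, -0.0089], [0.4, -0.01, -0.65], 0.2], [[-0.0137, -0.003, -0.0096], [0.39, -0.04, -0.64], 0.2], [[-0.0148, -0.0029, -0.0101], [0.38, -0.05, -0.64], 0.2], [[-0.016, -0.0027, -0.0106], [0.39, -0.07, -0.63], 0.2], [[-0.0172, -0.0026, -0.0113], [0.38, -0.1, -0.64], 0.2], [[-0.0183, -0.0027, -0.0119], [0.38, -0.11, -0.63], 0.2], [[-0.0195, -0.0027, -0.0124], [0.38, -0.13, -0.62], 0.2]]
```

View pics/s15.png

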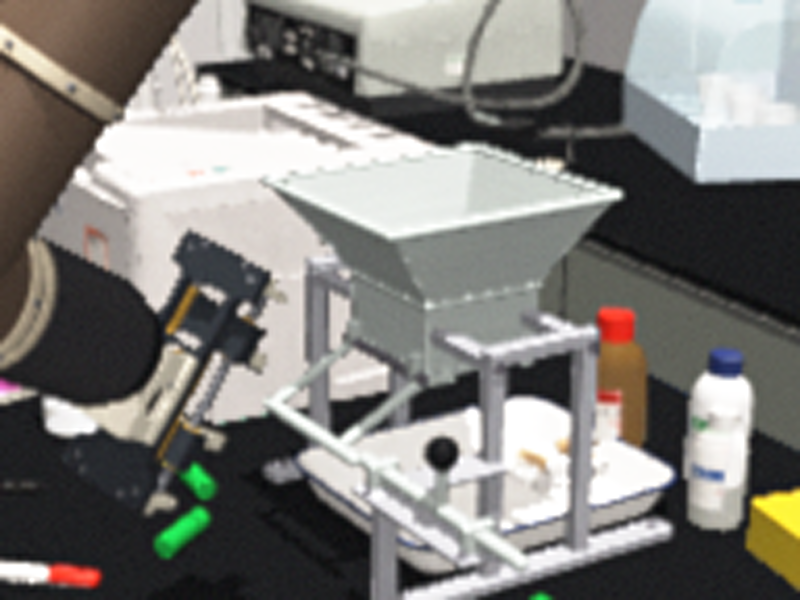

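servo_tool:
  rows:
    - [[0.0029, -0.0129, -0.0043], [0.49, 0.21, -0.57], 0.2]
    - [[0.0019, -0.0118, -0.0045], [0.48, 0.2, -0.58], 0.2]
    - [[0.0008, -0.0109, -0.0047], [0.47, 0.18, -0.59], 0.2]
    - [[-0.0003, -0.0098, -0.0048], [0.46, 0.17, -0.6], 0.2]
    - [[-0.0014, -0.009, -0.0051], [0.45, 0.15, -0.61], 0.2]
    - [[-0.0026, -0.0081, -0.0055], [0.44, 0.14, -0.61], 0.2]
    - [[-0.0037, -0.0073, -0.0057], [0.44, 0.11, -0.62], 0.2]
    - [[-0.005, -0.0066, -0.0061], [0.43, 0.1, -0.63], 0.2]
    - [[-0.0062, -0.0059, -0.0066], [0.42, 0.09, -0.63], 0.2]
    - [[-0.0074, -0.0052, -0.0069], [0.42, 0.06, -0.63], 0.2]
    - [[-0.0087, -0.0046, -0.0074], [0.41, 0.04, -0.64], 0.2]
    - [[-0.0099, -0.0042, -0.008], [0.4, 0.03, -0.63], 0.2]
    - [[-0.0112, -0.0037, -0.0084], [0.4, 0, -0.64], 0.2]
    - [[-0.0123, -0.0034, -0.0089], [0.4, -0.01, -0.65], 0.2]
    - [[-0.0137, -0.003, -0.0096], [0.39, -0.04, -0.64], 0.2]
    - [[-0.0148, -0.0029, -0.0101], [0.38, -0.05, -0.64], 0.2]
    - [[-0.016, -0.0027, -0.0106], [0.39, -0.07, -0.63], 0.2]
    - [[-0.0172, -0.0026, -0.0113], [0.38, -0.1, -0.64], 0.2]
    - [[-0.0183, -0.0027, -0.0119], [0.38, -0.11, -0.63], 0.2]
    - [[-0.0195, -0.0027, -0.0124], [0.38, -0.13, -0.62], 0.2]

```text
clock: 19.73
tool_pos: [0.5409, -0.1615, 0.2659]
orientation: [-180.0, 19.9, -176.5]
force: [0.5, -0.1, -0.6]
opening: 0.0703
```

```bash
python3 - <<'E'
from scan import *
R=tgtR(20,'y');k=W(p,(-85,-215,13))
way([now(),T(R,k,.019-.08),T(R,k,.019)],[5,5],.3)
E
```

```text
[[[-0.0052, -0.001, 0.0094], [0.0, -0.0, 0.01], 0.3], [[-0.0052, -0.0011, 0.0095], [0.0, -0.01, 0.0], 0.3], [[-0.0052, -0.001, 0.0094], [0.0, -0.0, 0.01], 0.3], [[-0.0052, -0.001, 0.0095], [0.0, -0.01, 0.01], 0.3], [[-0.0052, -0.0011, 0.0094], [0.01, 0.0, 0.0], 0.3], [[0.0, 0.0, 0.016], [-0.0, 0.0, 0.0], 0.3], [[0.0, 0.0001, 0.016], [-0.0, 0.0, 0.0], 0.3], [[0.0, -0.0, 0.016], [-0.0, 0.0, 0.0], 0.3], [[0.0, -0.0, 0.016], [-0.0, 0.0, 0.0], 0.3], [[0.0, -0.0, 0.016], [-0.0, 0.0, 0.0], 0.3]]
```

servo_tool:
  rows:
    - [[-0.0052, -0.001, 0.0094], [0, 0, 0.01], 0.3]
    - [[-0.0052, -0.0011, 0.0095], [0, -0.01, 0], 0.3]
    - [[-0.0052, -0.001, 0.0094], [0, 0, 0.01], 0.3]
    - [[-0.0052, -0.001, 0.0095], [0, -0.01, 0.01], 0.3]
    - [[-0.0052, -0.0011, 0.0094], [0.01, 0, 0], 0.3]
    - [[0, 0, 0.016], [0, 0, 0], 0.3]
    - [[0, 0, 0.016], [0, 0, 0], 0.3]
    - [[0, 0, 0.016], [0, 0, 0], 0.3]
    - [[0, 0, 0.016], [0, 0, 0], 0.3]
    - [[0, 0, 0.016], [0, 0, 0], 0.3]
    - [[0, 0, 0], [0, 0, 0], 0.6]
    - [[0, 0, 0], [0, 0, 0], 0.9]
    - [[0, 0, 0], [0, 0, 0], 0.9]
    - [[0, 0, 0], [0, 0, 0], 0.9]
    - [[0, 0, 0], [0, 0, 0], 0.9]
    - [[0, 0, 0], [0, 0, 0], 0.9]
    - [[0, 0, 0], [0, 0, 0], 0.9]

```text
clock: 21.15
tool_pos: [0.6084, -0.1622, 0.156]
orientation: [179.8, 20.1, -176.9]
force: [-1.8, 6.5, 2.8]
opening: 0.0242
```

Gripped at the same width as before. Pushing home along +y by 37 mm.

servo_tool:
  rows:
    - [[0, 0.004, 0], [0, 0, 0], 0.9]
    - [[0, 0.004, 0], [0, 0, 0], 0.9]
    - [[0, 0.004, 0], [0, 0, 0], 0.9]
    - [[0, 0.004, 0], [0, 0, 0], 0.9]
    - [[0, 0.004, 0], [0, 0, 0], 0.9]
    - [[0, 0.004, 0], [0, 0, 0], 0.9]
    - [[0, 0.004, 0], [0, 0, 0], 0.9]
    - [[0, 0.004, 0], [0, 0, 0], 0.9]
    - [[0, 0.003, 0], [0, 0, 0], 0.9]
    - [[0, 0.003, 0], [0, 0, 0], 0.9]
    - [[0, 0, 0], [0, 0, 0], 0.9]
    - [[0, 0, 0], [0, 0, 0], 0.9]

```text
clock: 22.15
tool_pos: [0.6063, -0.1268, 0.156]
orientation: [-180.0, 20.1, -176.8]
force: [0.9, -14.8, 4.9]
opening: 0.0242
```

servo_tool:
  rows:
    - [[0, 0.002, 0], [0, 0, 0], 0.9]
    - [[0, 0, 0], [0, 0, 0], 0.9]
    - [[0, 0, 0], [0, 0, 0], 0.9]

```text
clock: 22.4
tool_pos: [0.6062, -0.1266, 0.156]
orientation: [-179.9, 20.1, -176.9]
force: [3.3, -28.1, 1.6]
opening: 0.0239
```

servo_tool:
  rows:
    - [[0, -0.002, 0], [0, 0, 0], 0.9]
    - [[0, 0, 0], [0, 0, 0], 0.6]
    - [[0, 0, 0], [0, 0, 0], 0.3]
    - [[0, 0, 0], [0, 0, 0], 0.3]
    - [[0, 0, 0], [0, 0, 0], 0.3]
    - [[0, 0, -0.01], [0, 0, 0], 0.3]
    - [[0, 0, -0.02], [0, 0, 0], 0.3]
    - [[0, 0, -0.03], [0, 0, 0], 0.3]
    - [[0, 0, -0.03], [0, 0, 0], 0.3]
    - [[0, 0, -0.03], [0, 0, 0], 0.3]
    - [[0.03, 0, 0], [0, 0, 0], 0.3]
    - [[0.03, 0, 0], [0, 0, 0], 0.3]
    - [[0.03, 0, 0], [0, 0, 0], 0.3]
    - [[0, 0, 0], [0, 0, 0], 0.3]

```text
clock: 23.57
tool_pos: [0.4748, -0.1324, 0.2352]
orientation: [179.8, 19.9, -177.0]
force: [-1.2, 0.4, -0.9]
opening: 0.0615
```

```bash
python3 - <<'E'
from scan import *
snap("side","s20",(180,100,372,244));snap("top","t20",(130,60,400,262))
E
```

```text
(no output)
```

View pics/s20.png

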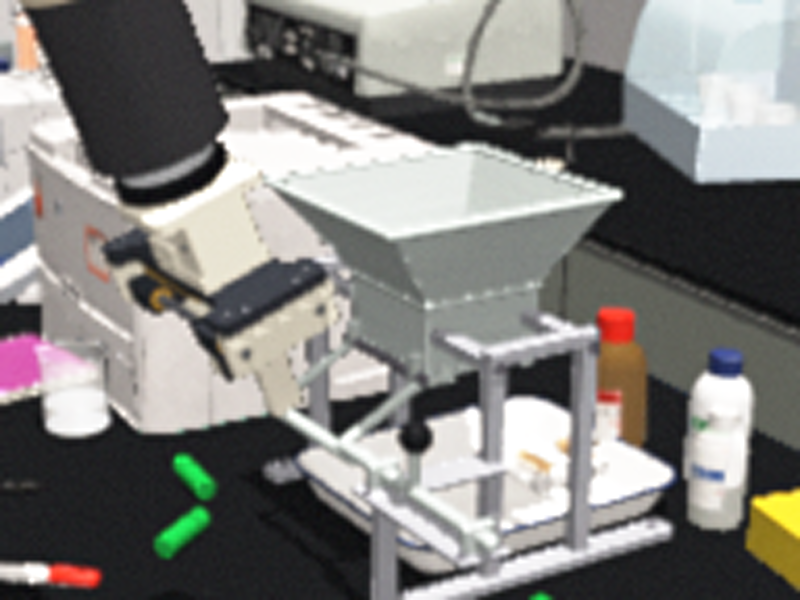

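View pics/t20.png

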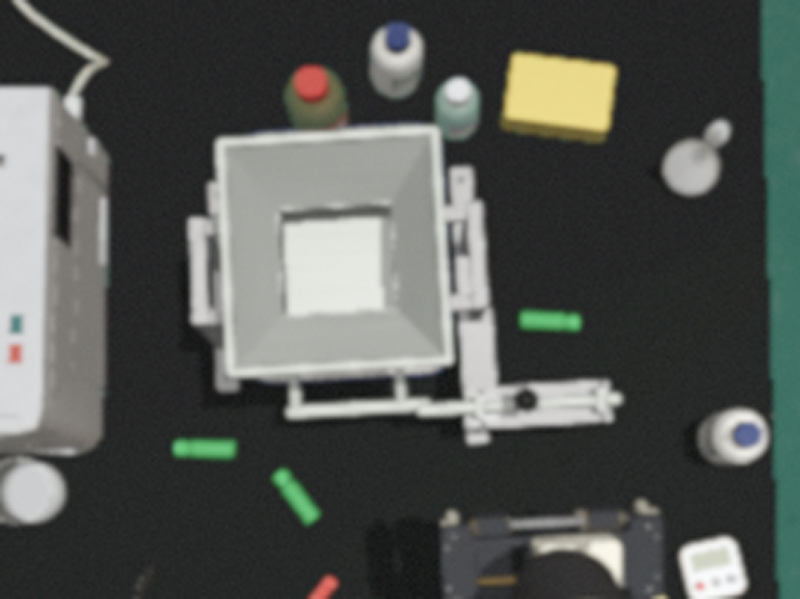

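```bash
python3 - <<'E'
import cv2
a=cv2.imread('pics/s20_raw.png')[190:245,250:350]
cv2.imwrite('pics/z.png',cv2.resize(a,(800,440),interpolation=cv2.INTER_CUBIC))
E
```

```text
(no output)
```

View pics/z.png

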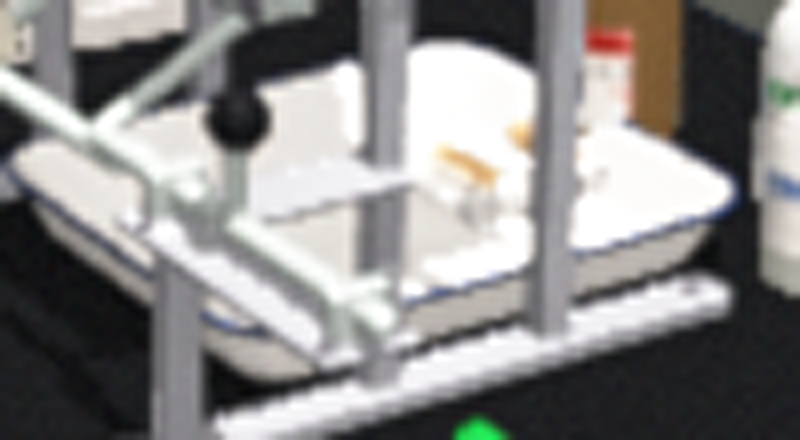

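```bash
python3 -c "
from plant import ctrl
print(ctrl.close_job())"
```

```text
the job is handed in; nothing more can be done
None
```

The hopper is emptied into the tray, the trap door is shut, the bolt is home, and the job is handed in at about 24 s of the 56 s allowed.

I drew the bolt by its knob to its stop and lifted the bail handle until the door reached its open stop. After the vials fell, I lowered the handle to the shut stop, pushed the bolt home, let go and backed clear.

**Door and bolt:** At each stop the wrist force rose to about 20–30 N with almost no further motion. In the last pictures the knob and crossbar sit at the same pixels as before the start, and the hopper is empty.

**Bystanders:** The bottle and the timer are within about a pixel or two of where they started, and the beaker within about 3 pixels by rough hand readings.

**Vials:** The two brown vials are clearly in the tray. The two clear ones are washed out against the white enamel; only what look like their caps show, so I could not count all four cleanly. None are on the bench or left on the door.

Two things did not go as planned:
- **Handle approach:** The arm could not hold the handle at a straight 45° lean because a joint reached its limit. I gripped it leaning about 55° or more, with a sideways tilt.
- **Slip:** The crossbar slid about 8 mm in the fingers while the door was closing, with no effect on the result.

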